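# Log a drug delivery on the clamped tag reader and put it into stock

## Task

Log this drug delivery and put it into stock. Free the wing knob of the pistol-grip tag reader, slide its carriage right up to the stop beside the reading tray and clamp it tight there; with every delivered carton (two or three of them) lying in the reading tray, squeeze the trigger right in for a good second and let it go. Then free the knob again, run the reader right back to the far end of its rail and clamp it tight, and move all the cartons into the grey stock bin, without disturbing the bottle, the canister or the clipboard.

Things in the scene. Friction and masses are not known exactly. Their poses are not given: they have to be found in the camera images.
- tray (a point): Centre of the floor of the fixed white reading tray, 12 mm above the bench. Open tray, inside 120 mm (x) by 270 mm (y), rim 11 mm above the floor. x level, roughly away from the robot; y level, along the rail towards the reader; z up.
- stop_face (a point): Middle of the carriage stop's face: a steel block on the rail between tray and carriage, 56 mm wide, 20 mm high. Axes as the tray's. The tray's centre is 185 mm to -y of it. The rail (44 mm wide, top 10 mm below this point) runs on to +y. With the carriage at the stop the front of the reader's head is 15 mm to -y of this point.
- carriage (a joint): Slide of the black carriage that bears the reader and the wing knob: 0 = against the end plate at the far end of the rail, 100 mm short of the stop; 0.100 = against the stop. It moves along the tray's -y. Clamped it withstands over 40 N; with the knob loosened it slides with 2 to 4 N. About 0.8 kg; it may be pulled along by the wing knob held in the fingers.
- clamp_knob (a joint): Wing knob of the carriage clamp, on top of the carriage behind the reader, vertical axis. 0 = fully tight (end of thread); grows anticlockwise seen from above = loosening; 1.4 = loose end. The carriage is free above 0.65, held firmly below 0.5; tight means below 0.25. It turns stiffly (0.12 N m, up to 0.25 as it bites) and stays where left.
- knob_grip (a point): Point on the knob's axis at the height to grip, 87 mm above the bench. Turns with the knob: z up, y along the wing. The wing is 46 mm long (y), 11 mm thick (x), 22 mm high (its middle 3 mm above this point): pinch it across x from above. It is 55 mm behind the rear of the reader's head; the carriage's top lies 32 mm below this point.
- reader (a point): Pistol-grip tag reader lying on its side in a cradle on the carriage; this point = middle of its head, 88 mm above the bench, axes as the tray's. Head 60 (x) x 110 (y) x 56 mm (z). The grip, 30 mm thick (y) and 28 mm high, sticks out level from the head's -x side to x = -126 mm, centred at y = 23 mm; 60 mm free below it.
- trigger (a joint): Trigger of the reader along the tray side of its grip, 46 mm long, 10 mm thick, 18 mm high, hinged at the end next to the head. 0 = released (rests splayed 0.25 rad away from the grip), 0.25 = squeezed right in. Springs back by itself: 1.5 N at its tip starts it, 4 N holds it in.
- squeeze (a point): Where to put the middle between the fingertips to squeeze the trigger from above, closing along y. On the reader, axes as the tray's, 88 mm above the bench. The grip's back is 21 mm to +y; the trigger's outer face is about 31 mm to -y at rest and 22 mm when squeezed; the head begins 36 mm to +x; the grip runs on 60 mm to -x.
- carton_long: Drug carton of white card with a grey printed band, 84 x 40 x 28 mm (x, y, z), origin at its centre, about 70 g. None when absent.
- carton_square: Drug carton as above, 62 x 50 x 36 mm (x, y, z), origin at its centre, about 90 g. None when absent.
- carton_flat: Drug carton as above, 74 x 55 x 24 mm (x, y, z), origin at its centre, about 60 g. None when absent.
- bin_floor (a point): Centre of the inner floor of the fixed grey stock bin, 4 mm above the bench. Inside 210 mm (x) by 130 mm (y), walls 55 mm high above the floor and 4 mm thick. z up.
- amber_bottle: Amber glass bottle with white cap, 52 mm across, 100 mm tall, standing on the bench beyond the tray; origin under its centre. Leave alone.
- filter_canister: Black charcoal filter canister with a white label, 72 mm across, 122 mm tall, standing on the bench beyond the rail; origin under its centre. Leave alone.
- clipboard: Black clipboard with paper, 310 x 225 mm, lying on the bench at the left; origin under its centre. Leave alone.
Not all that is in view belongs to the job. What is shaped like the carton_flat but purple or yellow is not meant.

How it is judged:
By the outcome, as a careful person would: the job done as asked, in the order asked, and still so for the second after the job is handed in, with the robot touching nothing.
Of carton_long, carton_square, carton_flat only 2 to 3 are there at a start; the rules pass over those that are not, and their reading is None.
At some moment in a run one of carton_long, carton_square, carton_flat may be knocked a few centimetres aside while the robot is not near it.
Once in a run the grip may slacken for a moment while it holds something.
It also fails if it takes over 208 s, if anything falls off the work surface, if the arm or the gripper's body presses on something with over 40 N, if the wrist force passes 120 N, or if a joint passes its speed limit or range.

## Robot

A 6-joint arm with a two-finger parallel gripper is mounted at the origin on the work surface. World frame = base frame: x ahead of the robot, y to its left, z up, the work surface at z = 0. Lengths are in mm, angles in rad, forces in N, time in s.
With the tool pointing down it reaches from about 275 to 725 mm from the base axis. Payload 5.6 kg.
Tool frame: the origin (TCP) lies where the fingers leave the gripper's body, on its centre line; the fingertips stand 73 mm ahead of it and the grasp point (between the pads) lies 54 mm ahead of it; z points along the fingers, y is the line along which they close (so a half turn about z gives the same grasp; the last joint's range is limited). The gripper opens to 85 mm and grips with 20 to 120 N. Pads are 22 mm wide; open, the fingers measure 114 mm over their backs; the gripper's body (76 mm by 85 mm) begins 54 mm behind the grasp point. The pads swing forward as they close: fully open they stand 13 mm farther back than shut.
Start: joints at [1.515, 0.255, 0.108, 0, -1.424, -0.285], TCP at [183.805, 518.371, 303.883] pointing down, gripper open.
Joint ranges: [-2.95, 2.95], [-1.21, 1.97], [-1.09, 1.5], [-2.87, 1.71], [-2.94, -0.07], [-3.05, 3.05]. Speed limits (rad/s): [2.57, 2.57, 3.14, 3.14, 3.14, 3.14].

## Interface

Orientations are given as a rotation vector (axis times angle).
In Python, from workcell import bot gives the robot as it stands.
- The arm moves only by the shell command python3 -m creep 'ROWS' [FORCE]. ROWS is JSON, a list of rows, each a list of 7 numbers: the shift along the tool's x, y, z as a fraction of full scale, then the turn, a rotation vector about the tool's x, y, z as a fraction of full scale, then the opening, from 0 (shut) to 1 (fully open). In form: [[tx, ty, tz, ax, ay, az, jaw], ...]. A call has exactly 5 rows; each row is the pose to reach, as a shift and turn from the pose commanded when the call began, along the tool's axes at that moment, turning the shorter way round; what a row does not reach only later rows make up. Full scale, the value 1, is 10 cm for a shift and 180 degrees for a turn. A row lasts 1/8 s, in which the tool goes at most 62.5 mm and 10.7 degrees, less where a joint would pass 70% of its speed; a pose out of reach is approached as far as the arm can. A call with a number of a shift or a turn outside -1 to 1 is refused whole. A call with a gripper value outside its range is refused whole. The fingers move at their own pace and stop on an object; FORCE is the grip in N (left out, the last holds). Time passes only in rows, so rows that repeat a pose let the fingers close, or fill a call up. It gives the time, the measured TCP pose, the force, the opening and the grip force at its end, in the units of the state.
- bot.get_state(): the state, without advancing time (a new reading comes with each control period).
- bot.snapshot(name): name is "side" or "top"; returns the picture (400x640x3 uint8, red, green, blue); there is no depth.
- bot.camera_info(name): a dict with "intrinsics" (3x3 intrinsics, pixels), "k1" (the pictures are not rectified: a ray, as slopes to the right and down, at radius r is drawn at 1 + k1 r^2 times it, then the intrinsics apply), "rvec" (rotation vector, rad) and "tvec" (3), from world to camera coordinates, as OpenCV has them. Camera axes: x right, y down, z forward; pixel columns grow to the right and rows downward; lengths in mm; the calibration is good to about 2 mm. A picture is of the moment at which its call begins. camera_info takes no time and is no camera call.
- bot.job_done(): hands the job in; it is judged then, once.
Trained networks look in the newest picture that a camera, given by its name, has taken for a name from the list of things; names that differ only in an ending like _2 or _b are one class to them, and where a whole thing is asked for, a point or a joint stands for the part that bears it (a point fixed in the world has none). Each returns a list of dicts, best first, with "score" (0 to 1); they miss things now and then, are a little off and sometimes report something else, mostly with a low value. They report only what shows in the picture. A call takes as long as a camera call. They do not tell look-alikes from the thing itself.
- bot.recognise(camera, query): "position" ([column, row] in pixels, amid what is visible of it).
- bot.cut_out(camera, query): "pixels" (400x640 bool, what is visible of it) and "position" ([column, row] in pixels, amid what is visible of it).
- bot.tip_of(camera, query): "position" ([column, row] in pixels: a listed point, or the origin of a listed thing).
The state is a dict: "clock": time; "q": joint angles; "qvel": joint speeds; "joint_efforts": joint torques, N m; "tcp_pos": TCP position; "ee_rot": TCP orientation; "ft_force": force on the tool from outside, world axes, zero at the start; "torque": the same for the moment, N m; "opening": opening from 0.0 (shut) to 1.0 (fully open); "grip_force": force on a finger pad.
Only numpy, scipy, OpenCV 4.12 (cv2) and the standard library are available. Lean on these libraries where they do the work, as an engineer would, in place of code of your own. Each camera call takes 0.05 s, during which the arm holds its last target. There are 200 camera calls.

## Working session

There is one attempt and no reset: what is moved stays moved. The work goes in short steps, Python scripts to look and compute and a shell command to move; the robot and the scene stay as the last step left them, time stands still between calls to the robot, and variables do not carry over. Pictures are saved under pics/ and viewed, at most 14 in all, crops included, and the job is handed in when it is done.

```bash
ls; mkdir -p pics
python3 - <<'E'
from workcell import bot
import cv2
print(bot.get_state())
for c in ("side","top"):
    im=bot.snapshot(c); cv2.imwrite(f"pics/{c}0.png",im[:,:,::-1]); print(c,bot.camera_info(c))
    for n in ["tray","stop_face","knob_grip","reader","squeeze","carton_long","carton_square","carton_flat","bin_floor","amber_bottle","filter_canister","clipboard"]:
        print(n,[([round(float(v),1) for v in d["position"]],round(d["score"],2)) for d in bot.tip_of(c,n)][:4])
E
```

```text
pics
{'clock': 0.0, 'q': array([ 1.51462461e+00,  2.55766634e-01,  1.07022748e-01, -5.39166204e-04,
       -1.42391907e+00, -2.84621036e-01]), 'qvel': array([-1.06975257e-04, -2.14450074e-04, -2.36445058e-04, -1.19286350e-03,
       -3.82483756e-04, -2.26587040e-06]), 'joint_efforts': array([-7.88582711e-04, -3.86633921e+01,  2.37947595e+01,  5.36540285e+00,
       -6.10058836e-03, -4.40149080e-06]), 'tcp_pos': array([183.62021805, 518.06032507, 302.98269554]), 'ee_rot': array([ 3.09418625e+00, -5.32527359e-01, -4.97732703e-04]), 'ft_force': array([0.1836093 , 0.37150039, 0.40087602]), 'torque': array([-0.01660786,  0.00785653, -0.00589409]), 'grip_force': 0.0, 'opening': 0.9998236207685578}
side {'intrinsics': array([[425.620042  ,   0.        , 315.91735531],
       [  0.        , 425.620042  , 204.48177487],
       [  0.        ,   0.        ,   1.        ]]), 'k1': -0.03420866024211193, 'rvec': array([ 2.21113056, -0.29186101,  0.14677643]), 'tvec': array([-491.17021547,  208.11608301, 1295.27040337])}
tray [([360.9, 245.4], 0.62)]
stop_face [([324.1, 211.4], 0.75)]
knob_grip [([
[... 658 characters left out ...]
7084054990885, 'rvec': array([ 2.17904115, -2.1338404 ,  0.17892285]), 'tvec': array([  74.27638025,  528.28291584, 1209.24978648])}
tray [([372.9, 169.7], 0.61)]
stop_face [([316.7, 196.2], 0.6)]
knob_grip [([257.3, 216.6], 0.59)]
reader [([291.3, 197.0], 0.7), ([370.2, 172.0], 0.48)]
squeeze [([292.7, 221.5], 0.94)]
carton_long [([418.7, 242.2], 0.26)]
carton_square [([416.6, 245.5], 0.79), ([370.0, 171.6], 0.51)]
carton_flat [([432.7, 280.1], 0.9), ([363.5, 231.4], 0.77), ([343.0, 268.1], 0.71), ([388.6, 269.8], 0.59)]
bin_floor [([370.4, 171.6], 0.67), ([474.7, 220.9], 0.57)]
amber_bottle [([339.1, 136.4], 0.63)]
filter_canister [([270.2, 151.5], 0.84)]
clipboard [([155.3, 222.4], 0.84)]
```

View pics/top0.png

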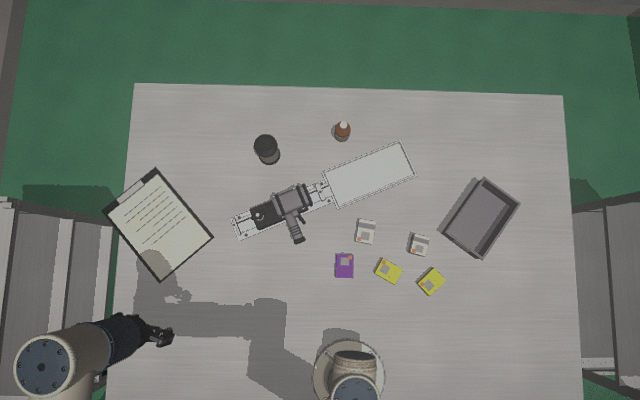

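View pics/side0.png

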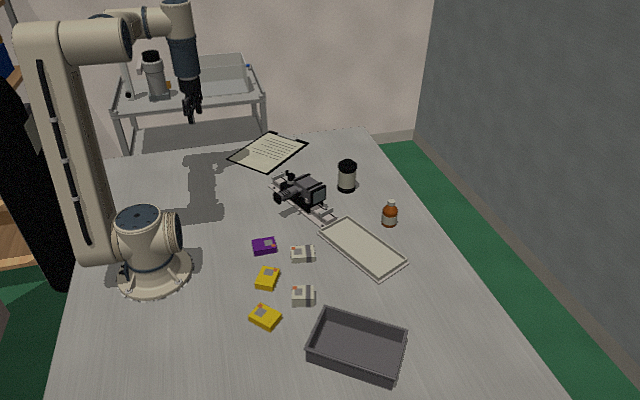

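```bash
cat > h.py <<'E'
from workcell import bot
import numpy as np, cv2
from scipy.optimize import least_squares
from scipy.spatial.transform import Rotation as R
CI={c:bot.camera_info(c) for c in("side","top")}
def proj(c,P):
    i=CI[c]; p=R.from_rotvec(i["rvec"]).apply(np.atleast_2d(P))+i["tvec"]; s=p[:,:2]/p[:,2:]
    s=s*(1+i["k1"]*(s**2).sum(1,keepdims=True)); K=i["intrinsics"]; return s*[K[0,0],K[1,1]]+[K[0,2],K[1,2]]
def back(c,uv,z):
    i=CI[c]; K=i["intrinsics"]; d=np.array([i["k1"],0,0,0.])
    s=cv2.undistortPoints(np.float64(np.atleast_2d(uv))[:,None],K,d)[:,0]
    Rm=R.from_rotvec(i["rvec"]); o=Rm.inv().apply(-i["tvec"]); v=Rm.inv().apply(np.c_[s,np.ones(len(s))])
    return (o+v*((z-o[2])/v[:,2])[:,None])
def tri(d,x0=(400,0,50)):   # d: cam->uv
    r=least_squares(lambda x:np.concatenate([proj(c,x)[0]-d[c] for c in d]),x0); return r.x,np.abs(r.fun).max()
def snap(c,name=None):
    im=bot.snapshot(c)[:,:,::-1].copy()
    if name: cv2.imwrite(f"pics/{name}.png",im)
    return im
def go(target,yaw):
    """tool-down target TCP (world mm), yaw=world angle of closing line (deg); prints shift in tool axes/100 and az/180"""
    s=bot.get_state(); Rt=R.from_rotvec(s["ee_rot"]); t=Rt.inv().apply(np.array(target)-s["tcp_pos"])/100
    y=Rt.as_matrix()[:,1]; cur=np.degrees(np.arctan2(y[1],y[0])); d=(yaw-cur+90)%180-90
    print("shift",t.round(3),"world turn",round(d,1),"az(tool down)",round(-d/180,4),"cur yaw",round(cur,1),"q6",s["q"][5].round(2))
E
python3 - <<'E'
from h import *
obs={"side":{"tray":(360.9,245.4),"stop":(324.1,211.4),"knob":(286,172.9),"reader":(308.6,190.4),"squeeze":(292,194.9)},
"top":{"tray":(372.9,169.7),"stop":(316.7,196.2),"knob":(257.3,216.6),"reader":(291.3,197),"squeeze":(292.7,221.5)}}
for n in obs["top"]: print(n,tri({c:obs[c][n] for c in obs}))
rel={"tray":(0,0,12),"stop":(0,185,None),"reader":(0,325,88),"knob":(0,435,87),"squeeze":(-66,342,88)}
def pts(x):
    c,s=np.cos(x[2]),np.sin(x[2]); o={}
    for n,(a,b,z) in rel.items():
        if n in("reader","knob","squeeze"): b=b-x[4]
        o[n]=np.array([x[0]+c*a-s*b,x[1]+s*a+c*b,x[3] if z is None else z])
    return o
f=lambda x:np.concatenate([proj(c,pts(x)[n])[0]-obs[c][n] for c in obs for n in obs[c]])
r=least_squares(f,[600,-50,.4,30,0],loss="soft_l1",x_scale=[1,1,.01,1,1]);print(r.x,np.degrees(r.x[2]),f(r.x).round(1));print(pts(r.x))
top=snap("top")
# tray corners overlay, crop
x=r.x;c,s=np.cos(x[2]),np.sin(x[2])
im=top.copy()
q=[[x[0]+c*a-s*b,x[1]+s*a+c*b,23] for a,b in((60,135),(60,-135),(-60,-135),(-60,135))]
b=cv2.resize(im[120:300,210:450],None,fx=3.33,fy=3.33,interpolation=cv2.INTER_CUBIC)
for p in proj("top",q):cv2.circle(b,tuple(int(v) for v in (p-[210,120])*3.33),3,(0,0,255),1)
cv2.imwrite("pics/c1.png",b)
for q in("carton_flat","carton_square","carton_long"):
  for cam in("top","side"):
    bot.snapshot(cam)
    for d in bot.cut_out(cam,q):
        m=d["pixels"].astype(np.uint8); k=cv2.findNonZero(m)[:,0]
        z=24 if q=="carton_flat" else 36 if q=="carton_square" else 28
        w=back(cam,k,z)[:,:2].astype(np.float32); im=bot.snapshot(cam) if 0 else None
        print(q,cam,round(d["score"],2),np.round(d["position"],1),[np.round(v,1) for v in cv2.minAreaRect(w)])
E
```

```text
tray (array([644.88965679, -70.82815119,  24.2401211 ]), np.float64(1.9737230149800666))
stop (array([561.68843351, 109.76576735,  37.96652798]), np.float64(1.6493972385729876))
knob (array([477.07892434, 288.18367225, 100.11413999]), np.float64(1.0505478741044953))
reader (array([540.0237275 , 189.63837734,  79.06082833]), np.float64(1.934749045755325))
squeeze (array([470.38008612, 182.39130943,  75.83690878]), np.float64(0.2433814700046355))
[ 6.46233224e+02 -5.83506553e+01  4.32383922e-01  3.70354178e+01
  5.24907389e+01] 24.773773887914835 [ 0.7 -0.3  0.3  0.2  3.5  2.4 -0.2 -2.  -1.5 -1.6 -4.7  2.3  0.4 -3.6
  0.4 -1.5 -0.4  3.8  1.6  1.2]
{'tray': array([646.23322396, -58.3506553 ,  12.        ]), 'stop': array([568.71146782, 109.62368001,  37.03541777]), 'reader': array([532.0418916 , 189.07940958,  88.        ]), 'knob': array([485.94787443, 288.95604139,  87.        ]), 'squeeze': array([464.99229168, 176.85847874,  88.        ])}
carton_flat top 0.92 [362.1 231.2] [array([449.3, -47.6]), array([56.1, 74.7]), np.float64(81.0)]
carton_flat top 0.87 [389.4 270.2] [array([ 325
[... 252 characters left out ...]
rton_flat side 0.79 [266.1 317.3] [array([ 296.8, -268.3]), array([69.6, 85.5]), np.float64(41.3)]
carton_flat side 0.74 [269.8 276. ] [array([ 323.1, -130.4]), array([89. , 59.7]), np.float64(62.2)]
carton_flat side 0.69 [259.8 249.2] [array([337.4,   7.2]), array([83.7, 74.3]), np.float64(88.6)]
carton_flat side 0.62 [301.8 253.4] [array([446.2, -58.6]), array([79.5, 77.2]), np.float64(81.8)]
carton_flat side 0.34 [294.3 194.3] [array([497.5, 245.7]), array([51.7, 25.9]), np.float64(46.2)]
carton_square top 0.58 [420.1 242.2] [array([ 408.1, -215.6]), array([57.2, 63.5]), np.float64(77.1)]
carton_square side 0.9 [299.1 296.4] [array([ 405.4, -233.1]), array([78.5, 61.7]), np.float64(75.2)]
```

View pics/c1.png

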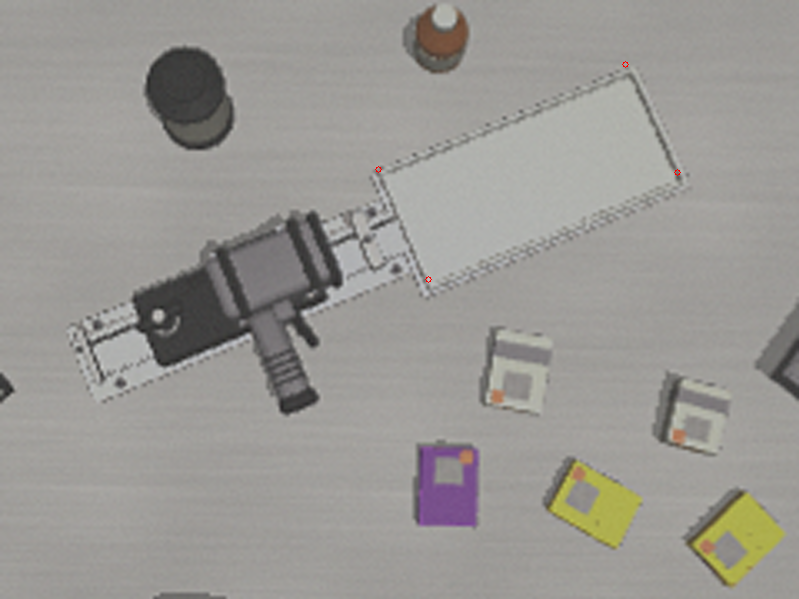

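Run:
```python
from h import *
t=snap("top");s=snap("side")
a=cv2.resize(t[190:245,225:300],None,fx=5.3,fy=5.3,interpolation=cv2.INTER_CUBIC)[:290,:395]
b=cv2.resize(s[160:215,262:337],None,fx=5.3,fy=5.3,interpolation=cv2.INTER_CUBIC)[:290,:395]
c=cv2.resize(s[205:290,310:420],None,fx=3.5,fy=3.5,interpolation=cv2.INTER_CUBIC)[:300,:395]
d=cv2.resize(t[135:215,315:425],None,fx=3.5,fy=3.5,interpolation=cv2.INTER_CUBIC)[:300,:395]
o=np.zeros((600,800,3),np.uint8)
for im,(y,x) in((a,(0,0)),(b,(0,400)),(d,(300,0)),(c,(300,400))): o[y:y+im.shape[0],x:x+im.shape[1]]=im
cv2.imwrite("pics/c2.png",np.clip(o*1.4,0,255).astype(np.uint8))
for cam in("top","side"):
    for n in("clamp_knob","carriage","knob_grip"):
        bot.snapshot(cam); 
        for d in bot.cut_out(cam,n)[:2]:
            k=cv2.findNonZero(d["pixels"].astype(np.uint8))[:,0]; print(cam,n,round(d["score"],2),np.round(d["position"],1),len(k),[np.round(v,1) for v in cv2.minAreaRect(k.astype(np.float32))])
```

```text
top clamp_knob 0.27 [271.7 147.1] 626 [array([267.7, 148.9]), array([31.8, 22.8]), np.float64(63.4)]
top carriage 0.67 [288.1 211.8] 1843 [array([285.9, 219. ]), array([53.7, 63.4]), np.float64(66.8)]
top knob_grip 0.51 [260.5 216.6] 63 [array([258.4, 215.4]), array([ 6.1, 12.5]), np.float64(56.3)]
side clamp_knob 0.65 [287. 174.] 73 [array([288.5, 175. ]), array([10.6,  7.8]), np.float64(45.0)]
side carriage 0.59 [302.8 190.2] 1345 [array([300.5, 190.7]), array([50.6, 38.3]), np.float64(18.4)]
side knob_grip 0.38 [287.4 174.3] 80 [array([289.5, 175. ]), array([10.,  9.]), np.float64(90.0)]
side knob_grip 0.27 [302.  254.9] 398 [array([301.9, 253.3]), array([16.8, 23.9]), np.float64(86.2)]
```

View pics/c2.png

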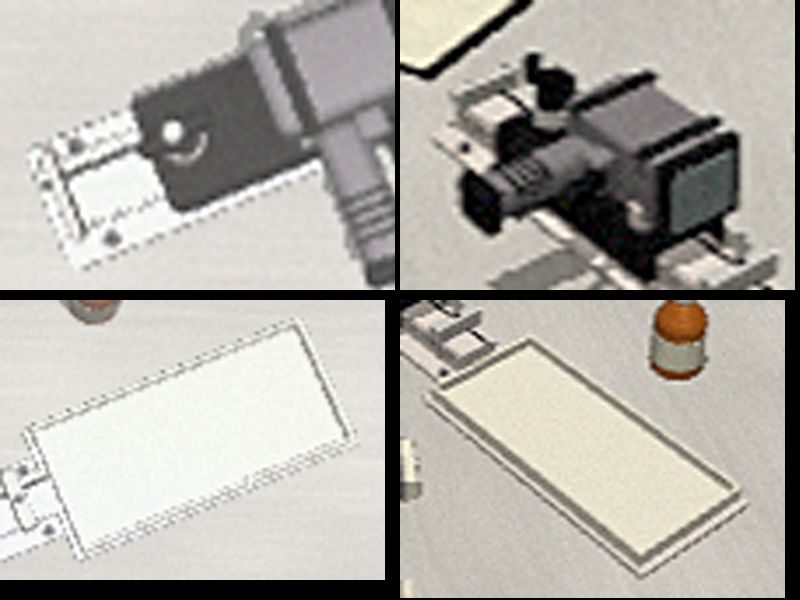

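Run:
```python
from h import *
o=np.zeros((400,800,3),np.uint8)
for i,(cam,x,y) in enumerate((("top",258,215),("side",288,174))):
    m=np.mean([snap(cam).astype(float) for _ in range(6)],0)
    c=m[y-16:y+16,x-16:x+16]; np.save(f"{cam}k.npy",m)
    c=255*np.clip(c/(90 if cam=="top" else 130),0,1)**.5
    o[:,400*i:400*i+400]=cv2.resize(c,(400,400),interpolation=cv2.INTER_CUBIC).clip(0,255)
cv2.imwrite("pics/c3.png",o)
```

```text
(no output)
```

View pics/c3.png

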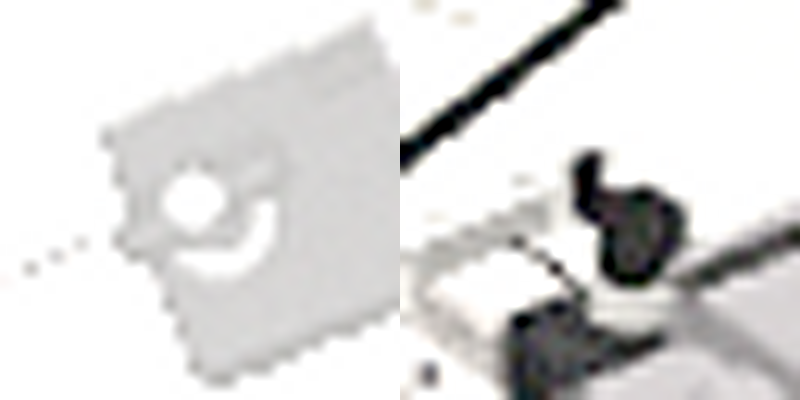

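Run:
```python
from h import *
f=lambda p,x,y:(np.array(p)/12.5-.5+[x-16,y-16])
T=lambda p:f(p,258,215); S=lambda p:f(p,288,174)
print("dot",back("top",T((193,200)),101), back("top",T((193,200)),110))
a=back("top",T((125,245)),99)[0];b=back("top",T((275,160)),99)[0];print(a,b,(a+b)/2,np.linalg.norm(a-b),np.degrees(np.arctan2(*(b-a)[1::-1]))%180)
print("knob tri",tri({"top":T((197,202)),"side":S((232,210))}))
c=(a+b)/2
for th in range(95,150,8):
    u=np.array([np.cos(np.radians(th)),np.sin(np.radians(th)),0])
    print(th,[(((proj("side",[*(c[:2]),z]+23*e*u)[0]-[272,158]+.5)*12.5).round()).tolist() for e in(-1,1) for z in(80,101)])
# tray fit from corners (crop c2, x3.5): outer rim corners z=23
t=np.array([(22,430),(300,319),(354,438),(83,558)],float);t=(t-[0,300])/3.5-.5+[315,135]
s=np.array([(530,340),(745,495),(640,562),(430,390)],float);s=(s-[400,300])/3.5-.5+[310,205]
# order top: far-left(+x,+y), far-right(+x,-y), near-right, near-left ; same in side
def pts(x):
    cc,ss=np.cos(x[2]),np.sin(x[2]);return np.array([[x[0]+cc*i*x[3]-ss*j*x[4],x[1]+ss*i*x[3]+cc*j*x[4],23] for i,j in((1,1),(1,-1),(-1,-1),(-1,1))])
for cams in(("top",),("side",),("top","side")):
    g=lambda x:np.concatenate([(proj(k,pts(x))-{"top":t,"side":s}[k]).ravel() for k in cams])
    r=least_squares(g,[645,-60,.43,63,138],x_scale=[1,1,.01,1,1],loss="soft_l1");print(cams,r.x,np.degrees(r.x[2]),np.abs(g(r.x)).max())
```

```text
dot [[485.94793652 289.14007646 101.        ]] [[484.88204136 287.76369529 110.        ]]
[474.90751794 305.31202472  99.        ] [496.35407155 270.10806898  99.        ] [485.63079474 287.71004685  99.        ] 41.22224110239252 121.3501335717526
knob tri (array([487.3719841 , 289.70845138,  90.37174904]), np.float64(0.24895930351738116))
95 [[249.0, 286.0], [247.0, 226.0], [203.0, 204.0], [200.0, 144.0]]
103 [[259.0, 283.0], [257.0, 223.0], [193.0, 206.0], [190.0, 147.0]]
111 [[269.0, 280.0], [267.0, 220.0], [183.0, 209.0], [180.0, 150.0]]
119 [[278.0, 276.0], [276.0, 216.0], [175.0, 213.0], [172.0, 154.0]]
127 [[285.0, 271.0], [283.0, 211.0], [167.0, 218.0], [164.0, 158.0]]
135 [[292.0, 266.0], [290.0, 206.0], [160.0, 223.0], [157.0, 163.0]]
143 [[297.0, 261.0], [295.0, 201.0], [155.0, 228.0], [152.0, 168.0]]
('top',) [ 6.39936539e+02 -5.96059818e+01  4.28131117e-01  6.45817375e+01
  1.41771188e+02] 24.530106082429448 0.8312950934758874
('side',) [ 6.40643072e+02 -6.75105022e+01  4.11874079e-01  6.39773121e+01
  1.40125482e+02] 23.598646402477257 0.5638817622882755
('top', 'side') [ 6.40839530e+02 -6.28196385e+01  4.20839058e-01  6.45425938e+01
  1.41067501e+02] 24.112301899525534 2.0283208481324095
```

Run:
```python
from h import *
go((486.5,289,240),27)
s=bot.get_state();print(R.from_rotvec(s["ee_rot"]).as_matrix().round(3))
```

```text
shift [3.62  1.15  0.639] world turn -43.5 az(tool down) 0.2415 cur yaw -109.5 q6 -0.28
[[ 0.942 -0.334 -0.   ]
 [-0.334 -0.942 -0.   ]
 [-0.     0.    -1.   ]]
```

```bash
for i in 1; do python3 -m creep '[[0.5,0.16,0,0,0,0,1],[1,0.32,0.1,0,0,0,1],[1,0.32,0.16,0,0,0,1],[1,0.32,0.16,0,0,0,1],[1,0.32,0.16,0,0,0,1]]' 60; python3 -m creep '[[0.5,0.16,0,0,0,0,1],[1,0.32,0.1,0,0,0,1],[1,0.32,0.16,0,0,0,1],[1,0.32,0.16,0,0,0,1],[1,0.32,0.16,0,0,0,1]]'; python3 -m creep '[[0.5,0.16,0,0,0,0,1],[1,0.32,0.1,0,0,0,1],[1,0.32,0.16,0,0,0,1],[1,0.32,0.16,0,0,0,1],[1,0.32,0.16,0,0,0,1]]'; python3 -m creep '[[0.31,0.1,0.07,0,0,0.05,1],[0.62,0.19,0.14,0,0,0.1,1],[0.62,0.19,0.16,0,0,0.15,1],[0.62,0.19,0.16,0,0,0.2,1],[0.62,0.19,0.16,0,0,0.2415,1]]'; done
python3 - <<'E'
from h import *
go((486.5,289,180),27)
t=snap("top");s=snap("side")
a=cv2.resize(t[170:260,210:330],None,fx=3.3,fy=3.3,interpolation=cv2.INTER_CUBIC)
b=cv2.resize(s[110:220,230:350],None,fx=3.3,fy=3.3,interpolation=cv2.INTER_CUBIC)
o=np.zeros((370,800,3),np.uint8);o[:a.shape[0],:396]=a;o[:b.shape[0],400:796]=b
cv2.imwrite("pics/c4.png",np.clip(o*1.4,0,255).astype(np.uint8))
p=bot.get_state()["tcp_pos"];print(p,proj("top",p-[0,0,73]),proj("side",p-[0,0,73]))
E
```

```text
clock: 3.88
tcp_pos: [266.8, 455.4, 288.1]
ee_rot: [-3.096, 0.531, -0.0]
ft_force: [-0.7, 0.5, 0.2]
opening: 0.998
grip_force: 0.0
clock: 4.5
tcp_pos: [350.2, 392.2, 272.3]
ee_rot: [-3.096, 0.53, -0.0]
ft_force: [-0.6, 0.4, 0.2]
opening: 1.0
grip_force: 0.0
clock: 5.12
tcp_pos: [433.8, 328.7, 256.4]
ee_rot: [-3.096, 0.53, -0.001]
ft_force: [0.1, -0.1, 0.3]
opening: 0.998
grip_force: 0.0
clock: 5.75
tcp_pos: [486.1, 290.0, 240.4]
ee_rot: [-2.676, 1.645, -0.0]
ft_force: [-0.4, 0.1, -0.6]
opening: 0.997
grip_force: 0.0
shift [0.011 0.001 0.604] world turn 0.2 az(tool down) -0.0009 cur yaw -153.2 q6 -0.35
[486.08588404 289.9409083  240.44398239] [[253.20181985 211.61875809]] [[288.69031967 156.28808344]]
```

View pics/c4.png

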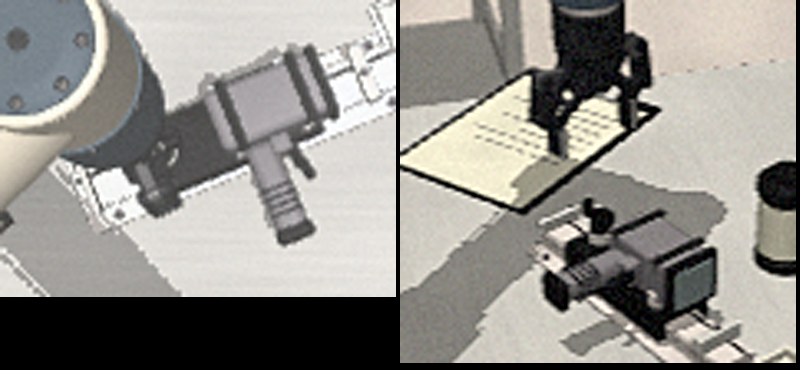

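```bash
python3 -m creep '[[0.01,0,0.25,0,0,0,1],[0.01,0,0.5,0,0,0,1],[0.01,0,0.75,0,0,0,1],[0.01,0,0.97,0,0,0,1],[0.01,0,0.97,0,0,0,1]]' 80;  python3 -m creep '[[0,0,0,0,0,0,0],[0,0,0,0,0,0,0],[0,0,0,0,0,0,0],[0,0,0,0,0,0,0],[0,0,0,0,0,0,0]]' 80
python3 - <<'E'
from h import *
go((486.5,289,143),27); print(bot.get_state()["ft_force"],bot.get_state()["torque"])
E
```

```text
clock: 6.48
tcp_pos: [486.0, 288.1, 141.7]
ee_rot: [2.679, -1.635, -0.002]
ft_force: [-0.5, 0.0, 0.5]
opening: 1.001
grip_force: 0.0
clock: 7.1
tcp_pos: [487.3, 288.3, 143.8]
ee_rot: [-2.678, 1.64, -0.001]
ft_force: [-1.1, -0.1, 5.6]
opening: 0.215
grip_force: 78.1
shift [-0.01   0.004  0.008] world turn -0.0 az(tool down) 0.0001 cur yaw -153.0 q6 -0.34
[-1.07911516 -0.11595773  5.60185304] [-0.0312297   0.71947777 -0.00637568]
```

```bash
python3 -m creep '[[0,0,0,0,0,-0.05,0],[0,0,0,0,0,-0.1,0],[0,0,0,0,0,-0.15,0],[0,0,0,0,0,-0.2,0],[0,0,0,0,0,-0.25,0]]' 80
python3 - <<'E'
from h import *
go((486.5,289,143),27); print(bot.get_state()["ft_force"],bot.get_state()["torque"])
t=snap("top");s=snap("side")
b=cv2.resize(s[120:230,230:350],None,fx=5,fy=5,interpolation=cv2.INTER_CUBIC)
cv2.imwrite("pics/c5.png",np.clip(b*1.4,0,255).astype(np.uint8))
E
```

```text
clock: 7.72
tcp_pos: [487.0, 288.0, 143.6]
ee_rot: [-3.104, 0.483, -0.0]
ft_force: [-2.3, -0.9, 5.3]
opening: 0.214
grip_force: 78.2
shift [-0.007 -0.008  0.006] world turn -45.3 az(tool down) 0.2516 cur yaw -107.7 q6 0.45
[-2.28445455 -0.90763266  5.26022435] [-0.32692306  0.85667615 -0.11580992]
```

View pics/c5.png

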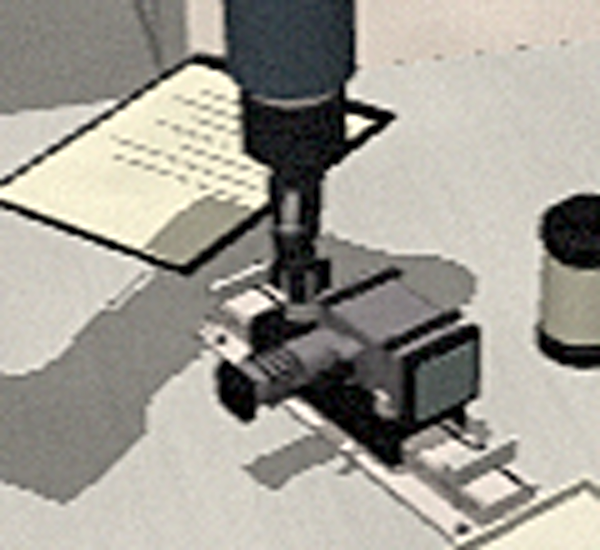

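```bash
python3 -m creep '[[0,0,0,0,0,-0.05,0],[0,0,0,0,0,-0.1,0],[0,0,0,0,0,-0.1,0],[0,0,0,0,0,-0.1,0],[0,0,0,0,0,-0.1,0]]' 80
python3 - <<'E'
from h import *
go((487+.407*50,288-.914*50,143.6),90); print(bot.get_state()["ft_force"],bot.get_state()["torque"])
E
python3 -m creep '[[0.04,0.09,0,0,0,0,0],[0.08,0.18,0,0,0,0,0],[0.12,0.27,0,0,0,0,0],[0.16,0.36,0,0,0,0,0],[0.16,0.36,0,0,0,0,0]]'
python3 - <<'E'
from h import *
print(bot.get_state()["tcp_pos"],bot.get_state()["ft_force"],bot.get_state()["torque"])
E
```

```text
clock: 8.45
tcp_pos: [486.9, 287.9, 143.6]
ee_rot: [3.141, 0.001, 0.0]
ft_force: [-2.5, -1.4, 6.2]
opening: 0.217
grip_force: 78.2
shift [ 0.204  0.456 -0.   ] world turn -0.0 az(tool down) 0.0002 cur yaw -90.0 q6 0.76
[-2.4979932  -1.36998986  6.21717179] [-0.41690277  0.84025153  0.10769957]
clock: 9.07
tcp_pos: [503.3, 251.2, 143.6]
ee_rot: [3.141, -0.0, 0.001]
ft_force: [-0.7, -3.0, 5.7]
opening: 0.215
grip_force: 78.4
[503.25384811 251.21178558 143.5585339 ] [-0.69704941 -3.02266974  5.68134547] [-0.90468792  0.37562544  0.11728853]
```

```bash
python3 -m creep '[[0.02,0.05,0,0,0,0,0],[0.04,0.09,0,0,0,0,0],[0.05,0.115,0,0,0,0,0],[0.06,0.135,0,0,0,0,0],[0.065,0.15,0,0,0,0,0]]'
python3 -m creep '[[0.01,0.02,0,0,0,0,0],[0.015,0.03,0,0,0,0,0],[0.015,0.03,0,0,0,0,0],[0.015,0.03,0,0,0,0,0],[0.015,0.03,0,0,0,0,0]]'
python3 - <<'E'
from h import *
print(bot.get_state()["tcp_pos"],bot.get_state()["ft_force"],bot.get_state()["torque"])
E
```

```text
clock: 9.7
tcp_pos: [507.1, 242.4, 143.5]
ee_rot: [-3.131, 0.0, 0.004]
ft_force: [-18.3, 22.4, 9.9]
opening: 0.219
grip_force: 79.1
clock: 10.32
tcp_pos: [507.3, 241.9, 143.5]
ee_rot: [-3.126, -0.0, 0.006]
ft_force: [-23.9, 27.1, 11.5]
opening: 0.219
grip_force: 79.4
[507.31537541 241.88859612 143.52967146] [-23.86383846  27.08936046  11.49220112] [9.90109899 8.22689112 0.11354864]
```

```bash
python3 -m creep '[[-0.02,-0.05,0,0,0,0.05,0],[-0.02,-0.05,0,0,0,0.1,0],[-0.02,-0.05,0,0,0,0.15,0],[-0.02,-0.05,0,0,0,0.2,0],[-0.02,-0.05,0,0,0,0.25,0]]'
python3 -c "
from h import *
s=bot.get_state();print(s['tcp_pos'],s['ft_force'],s['torque']);go((500,200,143),27)"
python3 -m creep '[[0,0,0,0,0,0.03,0],[0,0,0,0,0,0.06,0],[0,0,0,0,0,0.09,0],[0,0,0,0,0,0.11,0],[0,0,0,0,0,0.11,0]]'
python3 -c "
from h import *
s=bot.get_state();print(s['tcp_pos'],s['ft_force'],s['torque']);go((500,200,143),27)"
```

```text
clock: 10.95
tcp_pos: [507.1, 243.2, 143.5]
ee_rot: [-2.893, 1.206, 0.007]
ft_force: [-13.0, 15.2, 8.3]
opening: 0.226
grip_force: 58.3
[507.146226   243.17522918 143.51397862] [-12.96732714  15.19173801   8.34663023] [5.09259167 4.54578664 0.14404043]
shift [0.256 0.355 0.002] world turn -17.7 az(tool down) 0.0985 cur yaw -135.3 q6 0.06
clock: 11.58
tcp_pos: [507.3, 243.2, 143.8]
ee_rot: [-2.647, 1.68, 0.008]
ft_force: [-12.4, 14.5, 9.2]
opening: 0.213
grip_force: 78.4
[507.32400792 243.24836022 143.77834098] [-12.43587529  14.48849105   9.15916312] [5.02934756 4.60564684 0.04680451]
shift [0.36  0.25  0.004] world turn 1.8 az(tool down) -0.0101 cur yaw -154.8 q6 -0.28
```

```bash
python3 -m creep '[[0,0,0,0,0,0.02,0],[0,0,0,0,0,0.04,0],[0,0,0,0,0,0.06,0],[0,0,0,0,0,0.06,0],[0,0,0,0,0,0.06,0]]'
python3 -c "
from h import *
s=bot.get_state();print(s['tcp_pos'],s['ft_force'],s['torque'],s['joint_efforts'][5]);go((500,200,143),27)"
```

```text
clock: 12.2
tcp_pos: [508.0, 241.3, 143.7]
ee_rot: [-2.481, 1.923, 0.005]
ft_force: [-8.5, 7.8, 7.7]
opening: 0.214
grip_force: 80.1
[507.95277856 241.26303983 143.72722636] [-8.52561652  7.7743326   7.67548912] [2.48926295 3.12260929 0.03426727] -0.018656939500942826
shift [0.38  0.18  0.006] world turn 12.6 az(tool down) -0.0698 cur yaw -165.6 q6 -0.47
```

```bash
python3 -m creep '[[0,0,0,0,0,0.02,0],[0,0,0,0,0,0.04,0],[0,0,0,0,0,0.06,0],[0,0,0,0,0,0.06,0],[0,0,0,0,0,0.06,0]]'
python3 -c "
from h import *
s=bot.get_state();print(s['tcp_pos'],s['ft_force'],s['torque'],s['joint_efforts'][5]);go((500,200,143),27)"
```

```text
clock: 12.82
tcp_pos: [507.7, 241.2, 143.8]
ee_rot: [-2.291, 2.147, 0.005]
ft_force: [-10.5, 7.9, 9.3]
opening: 0.215
grip_force: 83.7
[507.71500567 241.24315198 143.79607732] [-10.49752571   7.86990182   9.32633309] [2.43332069 3.60491942 0.5446955 ] -0.5702151730656624
shift [0.407 0.104 0.007] world turn 23.3 az(tool down) -0.1294 cur yaw -176.3 q6 -0.65
```

```bash
python3 -m creep '[[0,0,0,0,0,-0.01,0.2],[0,0,0,0,0,-0.01,0.8],[0,0,0,0,0,-0.01,1],[0,0,0,0,0,-0.01,1],[0,0,0,0,0,-0.01,1]]' 40
python3 -m creep '[[0,0,-0.25,0,0,0,1],[0,0,-0.5,0,0,0,1],[0,0,-0.75,0,0,0,1],[0,0,-1,0,0,0,1],[0,0,-1,0,0,0,1]]'
cat >> h.py <<'E'
DIM={"carton_long":(84,40,28),"carton_square":(62,50,36),"carton_flat":(74,55,24)}
def hullmask(c,x,y,th,dim,z0):
    a,b,h=np.array(dim)/2; cc,ss=np.cos(th),np.sin(th)
    P=[[x+cc*i*a-ss*j*b,y+ss*i*a+cc*j*b,z0+h+k*h] for i in(-1,1) for j in(-1,1) for k in(-1,1)]
    hu=cv2.convexHull(proj(c,P).astype(np.float32)); m=np.zeros((1600,2560),np.uint8)
    cv2.fillConvexPoly(m,np.round((hu+.5)*4).astype(np.int32),1); return cv2.resize(m.astype(np.float32),(640,400),interpolation=cv2.INTER_AREA)
def fit(name,x0,z0=0,cams=("top","side")):
    """box pose fitted to the network masks nearest to x0"""
    from scipy.optimize import minimize
    ms={}
    for c in cams:
        snap(c); p=proj(c,[*x0[:2],z0+DIM[name][2]/2])[0]
        ds=[d for d in bot.cut_out(c,name) if np.hypot(*(np.array(d["position"])-p))<25]
        if ds: ms[c]=min(ds,key=lambda d:np.hypot(*(np.array(d["position"])-p)))["pixels"].astype(np.float32)
    def cost(v):
        return sum(np.abs(hullmask(c,v[0],v[1],v[2],DIM[name],z0)-m).sum()/m.sum() for c,m in ms.items())
    best=None
    for t in np.radians(np.arange(0,180,20)):
        r=minimize(cost,[x0[0],x0[1],t],method="Nelder-Mead",options={"initial_simplex":[[x0[0],x0[1],t],[x0[0]+8,x0[1],t],[x0[0],x0[1]+8,t],[x0[0],x0[1],t+.2]],"maxiter":70})
        if best is None or r.fun<best.fun: best=r
    print(name,list(ms),best.x[:2].round(1),"yaw of long side",np.degrees(best.x[2]).round(1)%180,"cost",round(best.fun,2))
    return best.x
E
python3 - <<'E'
from h import *
fit("carton_flat",(447,-50)); fit("carton_square",(404,-222))
fit("carton_flat",(447,-50),cams=("top",)); fit("carton_square",(404,-222),cams=("top",))
for c in("top","side"):
    snap(c)
    for n in("stop_face","reader","squeeze","knob_grip","tray"):print(c,n,[(np.round(d["position"],1),round(d["score"],2)) for d in bot.tip_of(c,n)[:2]])
print(bot.get_state()["tcp_pos"])
E
```

```text
clock: 13.45
tcp_pos: [509.1, 238.9, 142.8]
ee_rot: [2.323, -2.114, 0.0]
ft_force: [-0.5, -0.5, 0.3]
opening: 0.998
grip_force: 0.0
clock: 14.08
tcp_pos: [509.9, 239.4, 245.1]
ee_rot: [-2.32, 2.111, -0.002]
ft_force: [0.4, -0.2, -0.7]
opening: 1.002
grip_force: 0.0
carton_flat ['top', 'side'] [450.2 -47.3] yaw of long side 171.5 cost 0.25
carton_square ['top', 'side'] [ 409.3 -218. ] yaw of long side 164.6 cost 0.16
carton_flat ['top'] [450.2 -48.3] yaw of long side 170.1 cost 0.19
carton_square ['top'] [ 410.9 -220.3] yaw of long side 167.0 cost 0.09
top stop_face [(array([344.5, 134.2]), 0.57)]
top reader [(array([307.9, 193.9]), 0.9)]
top squeeze []
top knob_grip [(array([369.7, 170.5]), 0.2)]
top tray [(array([372.7, 169.6]), 0.76), (array([156.9, 223.3]), 0.52)]
side stop_face [(array([324.3, 211.2]), 0.69)]
side reader [(array([317. , 197.2]), 0.6)]
side squeeze [(array([301.6, 201.2]), 0.68)]
side knob_grip [(array([295.9, 180.9]), 0.49)]
side tray [(array([362. , 247.1]), 0.78)]
[508.99287745 239.10890475 242.88635687]
```

```bash
python3 -m creep '[[0,0,0,0,0,-0.05,1],[0,0,0,0,0,-0.1,1],[0,0,0,0,0,-0.15,1],[0,0,0,0,0,-0.2,1],[0,0,0,0,0,-0.21,1]]' 40 >/dev/null
python3 -m creep '[[0,0,0,0,0,-0.05,1],[0,0,0,0,0,-0.1,1],[0,0,0,0,0,-0.15,1],[0,0,0,0,0,-0.2,1],[0,0,0,0,0,-0.21,1]]' >/dev/null
python3 -m creep '[[-0.02,0.4,0,0,0,0,1],[-0.04,0.8,0,0,0,0,1],[-0.05,0.975,0,0,0,0,1],[-0.05,0.975,0,0,0,0,1],[-0.05,0.975,0,0,0,0,1]]' >/dev/null
python3 -m creep '[[-0.02,0.4,0,0,0,0,1],[-0.04,0.8,0,0,0,0,1],[-0.05,0.975,0.1,0,0,0,1],[-0.05,0.975,0.2,0,0,0,1],[-0.05,0.975,0.2,0,0,0,1]]' >/dev/null
python3 -m creep '[[-0.02,0.4,0.1,0,0,0,1],[-0.04,0.8,0.2,0,0,0,1],[-0.05,0.975,0.3,0,0,0,1],[-0.05,0.975,0.4,0,0,0,1],[-0.05,0.975,0.4,0,0,0,1]]'
python3 - <<'E'
from h import *
fit("carton_flat",(450,-48),cams=("side",))
go((450,-48,72),81.5)
t=snap("top");s=snap("side")
a=cv2.resize(t[150:270,300:440],None,fx=2.8,fy=2.8,interpolation=cv2.INTER_CUBIC)
b=cv2.resize(s[150:290,250:390],None,fx=2.8,fy=2.8,interpolation=cv2.INTER_CUBIC)
o=np.zeros((400,800,3),np.uint8);o[:a.shape[0],:a.shape[1]]=a;o[:b.shape[0],400:400+b.shape[1]]=b
cv2.imwrite("pics/c6.png",o)
E
```

```text
clock: 18.4
tcp_pos: [448.5, -46.7, 182.1]
ee_rot: [3.132, -0.246, -0.002]
ft_force: [-0.5, 0.3, -0.5]
opening: 0.998
grip_force: 0.0
carton_flat ['side'] [448.1 -48.9] yaw of long side 173.3 cost 0.06
shift [0.012 0.012 1.11 ] world turn 0.4 az(tool down) -0.0024 cur yaw -98.9 q6 1.17
```

View pics/c6.png

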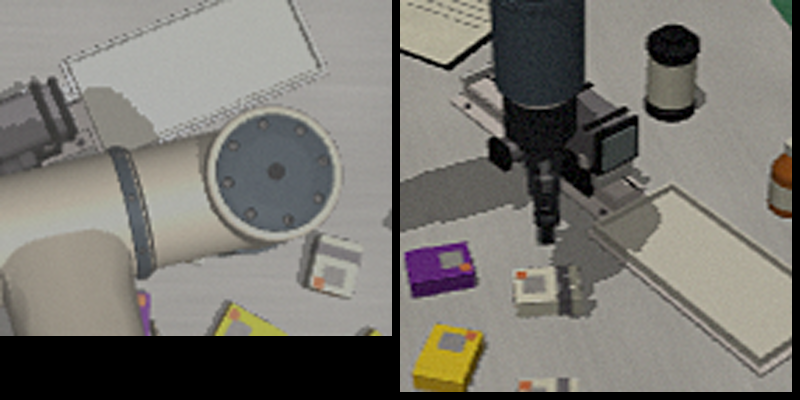

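```bash
python3 -m creep '[[0.01,0.015,0.2,0,0,0,1],[0.01,0.015,0.4,0,0,0,1],[0.01,0.015,0.6,0,0,0,1],[0.01,0.015,0.8,0,0,0,1],[0.01,0.015,0.8,0,0,0,1]]' >/dev/null
python3 -m creep '[[0,0,0.1,0,0,0,1],[0,0,0.2,0,0,0,1],[0,0,0.3,0,0,0,1],[0,0,0.3,0,0,0,1],[0,0,0.3,0,0,0,1]]' 40
python3 -m creep '[[0,0,0,0,0,0,0.4],[0,0,0,0,0,0,0.4],[0,0,0,0,0,0,0.4],[0,0,0,0,0,0,0.4],[0,0,0,0,0,0,0.4]]' 40
python3 -m creep '[[0,0,-0.2,0,0,0,0.4],[0,0,-0.4,0,0,0,0.4],[0,0,-0.6,0,0,0,0.4],[0,0,-0.8,0,0,0,0.4],[0,0,-0.8,0,0,0,0.4]]'
python3 -c "
from h import *
go((642-9.1-.407*55, -63-4.1+.914*55,140),114)
fit('carton_square',(410,-219),cams=('top',))"
```

```text
clock: 19.85
tcp_pos: [449.4, -49.1, 73.0]
ee_rot: [3.132, -0.246, 0.0]
ft_force: [0.5, -0.1, 0.8]
opening: 0.999
grip_force: 0.0
clock: 20.48
tcp_pos: [449.6, -49.0, 73.4]
ee_rot: [-3.132, 0.246, -0.002]
ft_force: [-0.4, 0.7, 5.4]
opening: 0.635
grip_force: 43.1
clock: 21.1
tcp_pos: [449.8, -48.9, 153.8]
ee_rot: [-3.131, 0.246, -0.004]
ft_force: [-0.7, -0.8, -0.6]
opening: 0.636
grip_force: 42.4
shift [ 1.536 -0.568  0.143] world turn 33.0 az(tool down) -0.1833 cur yaw -99.0 q6 1.17
carton_square [] [ 410. -219.] yaw of long side 0.0 cost 0.0
```

```bash
python3 -m creep '[[0.25,-0.09,0,0,0,0,0.4],[0.5,-0.18,0,0,0,0,0.4],[0.77,-0.28,0,0,0,0,0.4],[0.77,-0.28,0,0,0,0,0.4],[0.77,-0.28,0,0,0,0,0.4]]' >/dev/null
python3 -m creep '[[0.25,-0.09,0,0,0,-0.04,0.4],[0.5,-0.18,0,0,0,-0.08,0.4],[0.77,-0.28,0,0,0,-0.12,0.4],[0.77,-0.28,0,0,0,-0.16,0.4],[0.77,-0.28,0,0,0,-0.183,0.4]]'
python3 -m creep '[[0,0,0.2,0,0,0,0.4],[0,0,0.4,0,0,0,0.4],[0,0,0.58,0,0,0,0.4],[0,0,0.62,0,0,0,0.4],[0,0,0.655,0,0,0,0.4]]'
python3 -c "
from h import *
s=bot.get_state();print(s['tcp_pos'],s['ft_force'],s['opening'],s['grip_force'])"
```

```text
clock: 22.45
tcp_pos: [609.3, -18.0, 152.2]
ee_rot: [-3.072, -0.656, 0.002]
ft_force: [-0.3, 0.3, -0.3]
opening: 0.637
grip_force: 42.4
clock: 23.08
tcp_pos: [610.0, -17.9, 87.8]
ee_rot: [3.073, 0.652, 0.001]
ft_force: [-0.8, -0.9, -0.7]
opening: 0.633
grip_force: 42.4
[610.01599903 -17.93564123  87.78453276] [-0.83537984 -0.94535948 -0.71590116] 0.6325479502190425 42.42268145084381
```

```bash
python3 -m creep '[[0,0,0.015,0,0,0,0.4],[0,0,0.015,0,0,0,0.4],[0,0,0.015,0,0,0,0.8],[0,0,0.015,0,0,0,0.95],[0,0,0.015,0,0,0,0.95]]'
python3 -m creep '[[0,0,-0.2,0,0,0,1],[0,0,-0.4,0,0,0,1],[0,0,-0.6,0,0,0,1],[0,0,-0.8,0,0,0,1],[0,0,-0.8,0,0,0,1]]'
python3 -c "
from h import *
go((410,-219,165),75.5)
fit('carton_square',(410,-219))"
```

```text
clock: 23.7
tcp_pos: [610.2, -17.8, 86.1]
ee_rot: [3.073, 0.652, 0.001]
ft_force: [-0.1, 0.2, 0.3]
opening: 0.949
grip_force: 0.0
clock: 24.32
tcp_pos: [611.0, -17.8, 167.7]
ee_rot: [3.073, 0.652, 0.006]
ft_force: [0.0, -0.5, 0.3]
opening: 1.003
grip_force: 0.0
shift [-2.654  1.023  0.018] world turn -38.5 az(tool down) 0.2136 cur yaw -66.0 q6 1.76
carton_square ['top', 'side'] [ 410.2 -217.7] yaw of long side 163.3 cost 0.29
```

```bash
for i in 1; do python3 -m creep '[[-0.4,0.15,0,0,0,0,1],[-0.8,0.3,0,0,0,0,1],[-0.885,0.34,0,0,0,0,1],[-0.885,0.34,0,0,0,0,1],[-0.885,0.34,0,0,0,0,1]]'; python3 -m creep '[[-0.4,0.15,0,0,0,0,1],[-0.8,0.3,0,0,0,0,1],[-0.885,0.34,0,0,0,0,1],[-0.885,0.34,0,0,0,0,1],[-0.885,0.34,0,0,0,0,1]]'; python3 -m creep '[[-0.4,0.15,0,0,0,0.05,1],[-0.8,0.3,0,0,0,0.1,1],[-0.885,0.34,0,0,0,0.15,1],[-0.885,0.34,0,0,0,0.2,1],[-0.885,0.34,0,0,0,0.214,1]]'; done >/dev/null
python3 - <<'E'
from h import *
fit('carton_square',(410,-219),cams=("side",))
fit('carton_square',(410,-219),cams=("top",))
fit('carton_flat',(610,-18),z0=12)
go((410.2,-218.5,76),75.5)
E
```

```text
carton_square [] [ 410. -219.] yaw of long side 0.0 cost 0.0
carton_square [] [ 410. -219.] yaw of long side 0.0 cost 0.0
carton_flat ['top', 'side'] [610.  -14.8] yaw of long side 24.3 cost 0.14
shift [ 0.011 -0.005  0.898] world turn 0.0 az(tool down) -0.0002 cur yaw -104.5 q6 1.47
```

Run:
```python
from h import *
s=snap("side");t=snap("top")
b=cv2.resize(s[180:340,230:410],None,fx=2.2,fy=2.2,interpolation=cv2.INTER_CUBIC)
a=cv2.resize(t[150:310,320:500],None,fx=2.2,fy=2.2,interpolation=cv2.INTER_CUBIC)
cv2.imwrite("pics/c7.png",np.hstack([a,b]))
for c in("top","side"):print([(d["position"],d["score"]) for d in bot.recognise(c,"carton_square")])
```

```text
[([331.3, 192.9], 0.7)]
[([302.0, 295.0], 0.85), ([324.5, 201.1], 0.57)]
```

View pics/c7.png

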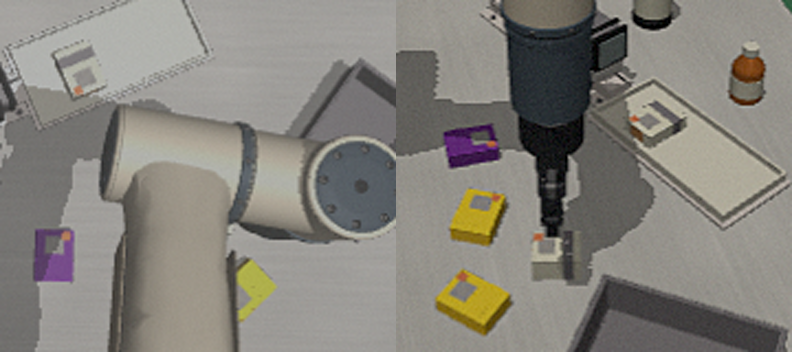

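```bash
python3 -m creep '[[0.01,0,0.2,0,0,0,1],[0.01,0,0.4,0,0,0,1],[0.01,0,0.6,0,0,0,1],[0.01,0,0.8,0,0,0,1],[0.01,0,0.9,0,0,0,1]]' 40
python3 -m creep '[[0,0,0,0,0,0,0.4],[0,0,0,0,0,0,0.4],[0,0,0,0,0,0,0.4],[0,0,0,0,0,0,0.4],[0,0,0,0,0,0,0.4]]'
python3 -m creep '[[0,0,-0.2,0,0,0,0.4],[0,0,-0.4,0,0,0,0.4],[0,0,-0.6,0,0,0,0.4],[0,0,-0.8,0,0,0,0.4],[0,0,-0.8,0,0,0,0.4]]'
python3 -c "
from h import *
go((642-9.1+.407*50, -63-4.1-.914*50,156),114)"
```

```text
clock: 27.62
tcp_pos: [409.4, -219.0, 75.0]
ee_rot: [-3.116, 0.399, 0.002]
ft_force: [-0.8, 0.3, -0.1]
opening: 0.996
grip_force: 0.0
clock: 28.25
tcp_pos: [410.5, -219.2, 76.8]
ee_rot: [3.116, -0.398, 0.003]
ft_force: [-0.8, 1.0, 5.6]
opening: 0.581
grip_force: 43.1
clock: 28.88
tcp_pos: [410.4, -219.2, 156.9]
ee_rot: [3.116, -0.399, 0.004]
ft_force: [0.8, -1.1, -2.2]
opening: 0.585
grip_force: 42.4
shift [ 2.083 -1.641  0.015] world turn 38.6 az(tool down) -0.2143 cur yaw -104.6 q6 1.47
```

```bash
for i in 1; do python3 -m creep '[[0.3,-0.24,0,0,0,0,0.4],[0.6,-0.47,0,0,0,0,0.4],[0.695,-0.547,0,0,0,0,0.4],[0.695,-0.547,0,0,0,0,0.4],[0.695,-0.547,0,0,0,0,0.4]]'; python3 -m creep '[[0.3,-0.24,0,0,0,0,0.4],[0.6,-0.47,0,0,0,0,0.4],[0.695,-0.547,0,0,0,0,0.4],[0.695,-0.547,0,0,0,0,0.4],[0.695,-0.547,0,0,0,0,0.4]]'; done >/dev/null
python3 -m creep '[[0.3,-0.24,0,0,0,-0.05,0.4],[0.6,-0.47,0,0,0,-0.1,0.4],[0.695,-0.547,0,0,0,-0.15,0.4],[0.695,-0.547,0,0,0,-0.2,0.4],[0.695,-0.547,0,0,0,-0.214,0.4]]'
python3 -m creep '[[0,0,0.2,0,0,0,0.4],[0,0,0.4,0,0,0,0.4],[0,0,0.6,0,0,0,0.4],[0,0,0.64,0,0,0,0.4],[0,0,0.67,0,0,0,0.4]]'
python3 -m creep '[[0,0,0.01,0,0,0,0.4],[0,0,0.01,0,0,0,0.4],[0,0,0.01,0,0,0,0.8],[0,0,0.01,0,0,0,0.95],[0,0,0.01,0,0,0,0.95]]'
```

```text
clock: 30.75
tcp_pos: [652.0, -113.3, 155.9]
ee_rot: [-3.072, -0.655, 0.001]
ft_force: [-0.1, -0.3, -1.7]
opening: 0.579
grip_force: 42.5
clock: 31.38
tcp_pos: [652.8, -113.2, 89.6]
ee_rot: [3.073, 0.651, 0.001]
ft_force: [0.8, -0.3, -1.5]
opening: 0.58
grip_force: 42.4
clock: 32.0
tcp_pos: [653.0, -112.7, 88.0]
ee_rot: [3.073, 0.652, 0.0]
ft_force: [0.2, 0.5, 0.0]
opening: 0.954
grip_force: 0.0
```

```bash
python3 -m creep '[[0,0,-0.2,0,0,0,1],[0,0,-0.5,0,0,0,1],[0,0,-0.9,0,0,0,1],[0,0,-1,0,0,0,1],[0,0,-1,0,0,0,1]]'
python3 - <<'E'
from h import *
print(proj("side",(485,130,88)),proj("top",(485,130,88)))
for c in("top","side"):
    snap(c)
    for n in("squeeze","reader"):print(c,n,[(np.round(d["position"],1),round(d["score"],2)) for d in bot.tip_of(c,n)[:3]])
    print(c,"tr",[(np.round(d["position"],1),round(d["score"],2)) for d in bot.recognise(c,"trigger")[:3]])
print(proj("side",(549,142,88)),proj("top",(549,142,88)))
go((485,130,200),114)
E
```

```text
clock: 32.62
tcp_pos: [653.0, -112.6, 188.3]
ee_rot: [-3.073, -0.652, -0.002]
ft_force: [-0.2, 0.4, -0.8]
opening: 1.0
grip_force: 0.0
[[299.21292229 200.22763336]] [[309.84429548 216.47506995]]
top squeeze [(array([307.1, 213.9]), 0.69)]
top reader [(array([308. , 193.1]), 0.82), (array([384.4, 169.6]), 0.48)]
top tr [(array([300.3, 205. ]), 0.37), (array([159.1, 223.4]), 0.27)]
side squeeze [(array([270.8, 151.1]), 0.39)]
side reader [(array([316. , 197.2]), 0.77)]
side tr [(array([301.4, 200.8]), 0.61)]
[[316.51921996 195.31594291]] [[306.45180992 195.70130737]]
shift [-0.548 -2.899 -0.127] world turn 0.1 az(tool down) -0.0003 cur yaw -66.1 q6 1.92
```

```bash
(python3 -m creep '[[-0.08,-0.3,-0.3,0,0,0,1],[-0.15,-0.7,-0.4,0,0,0,1],[-0.183,-0.966,-0.4,0,0,0,1],[-0.183,-0.966,-0.4,0,0,0,1],[-0.183,-0.966,-0.4,0,0,0,1]]'; python3 -m creep '[[-0.08,-0.4,0,0,0,0,1],[-0.15,-0.8,0,0,0,0,1],[-0.183,-0.966,0,0,0,0,1],[-0.183,-0.966,0,0,0,0,1],[-0.183,-0.966,0,0,0,0,1]]') >/dev/null; python3 -m creep '[[-0.08,-0.4,0,0,0,0,1],[-0.15,-0.8,0,0,0,0,1],[-0.183,-0.966,0,0,0,0,1],[-0.183,-0.966,0,0,0,0,1],[-0.183,-0.966,0,0,0,0,1]]'
python3 -m creep '[[0,0,0.2,0,0,0,1],[0,0,0.38,0,0,0,1],[0,0,0.38,0,0,0,1],[0,0,0.38,0,0,0,1],[0,0,0.38,0,0,0,1]]'
python3 - <<'E'
from h import *
s=snap("side");t=snap("top")
b=cv2.resize(s[130:260,250:380],None,fx=3,fy=3,interpolation=cv2.INTER_CUBIC)
a=cv2.resize(t[140:270,260:390],None,fx=3,fy=3,interpolation=cv2.INTER_CUBIC)
cv2.imwrite("pics/c8.png",np.clip(1.4*np.hstack([a,b]),0,255).astype(np.uint8))
print(tri({"top":(307.1,213.9),"side":(301.6,201.2)}))
go((485,130,142),114)
print(proj("side",np.array([(485,130,88)])+[[0,0,0],[0,0,14],[-.407*21,.914*21,14],[.407*31,-.914*31,14]])-[250,130])
E
```

```text
clock: 34.9
tcp_pos: [485.7, 129.2, 227.8]
ee_rot: [3.073, 0.65, -0.0]
ft_force: [-0.7, -0.2, 0.6]
opening: 1.001
grip_force: 0.0
clock: 35.52
tcp_pos: [485.7, 129.8, 190.7]
ee_rot: [-3.073, -0.651, -0.002]
ft_force: [0.5, -0.4, 0.9]
opening: 0.998
grip_force: 0.0
(array([494.68610174, 138.81258541,  75.4255194 ]), np.float64(0.14811744359207069))
shift [-0.004 -0.002  0.485] world turn 0.1 az(tool down) -0.0003 cur yaw -66.1 q6 1.41
[[49.21292229 70.22763336]
 [49.12277296 66.90700597]
 [45.37360617 64.04345798]
 [54.78302068 71.23012042]]
```

View pics/c8.png

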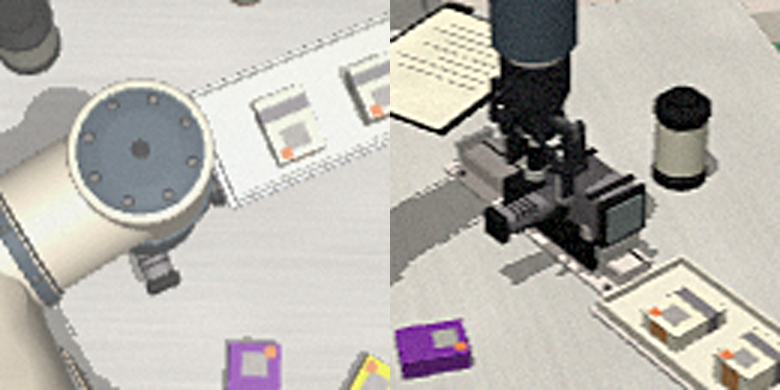

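```bash
python3 -m creep '[[0,0,0.1,0,0,0,1],[0,0,0.2,0,0,0,1],[0,0,0.3,0,0,0,1],[0,0,0.4,0,0,0,1],[0,0,0.48,0,0,0,1]]' 25
python3 -m creep '[[0,0,0,0,0,0,1],[0,0,0,0,0,0,0.8],[0,0,0,0,0,0,0.7],[0,0,0,0,0,0,0.64],[0,0,0,0,0,0,0.6]]' 25
python3 -c "
from h import *
s=bot.get_state();print(s['tcp_pos'],s['ft_force'],s['torque'],s['opening'],s['grip_force'])"
```

```text
clock: 36.25
tcp_pos: [484.9, 129.8, 141.0]
ee_rot: [3.073, 0.652, -0.001]
ft_force: [-0.3, 0.3, 0.0]
opening: 1.003
grip_force: 0.0
clock: 36.88
tcp_pos: [485.4, 129.6, 142.3]
ee_rot: [3.073, 0.652, 0.001]
ft_force: [1.6, -2.4, 1.9]
opening: 0.599
grip_force: 1.3
[485.35683844 129.60086066 142.26047886] [ 1.62361331 -2.3991507   1.91065958] [-0.89740689 -0.31049749  0.05013212] 0.598887731180189 1.3035252084955573
```

```bash
python3 -m creep '[[0,0,0,0,0,0,0.56],[0,0,0,0,0,0,0.52],[0,0,0,0,0,0,0.48],[0,0,0,0,0,0,0.42],[0,0,0,0,0,0,0.42]]' 25
python3 -m creep '[[0,0,0,0,0,0,0.42],[0,0,0,0,0,0,0.42],[0,0,0,0,0,0,0.42],[0,0,0,0,0,0,0.42],[0,0,0,0,0,0,0.42]]'
python3 -m creep '[[0,0,0,0,0,0,0.42],[0,0,0,0,0,0,0.42],[0,0,0,0,0,0,0.42],[0,0,0,0,0,0,0.42],[0,0,0,0,0,0,0.42]]'
python3 -m creep '[[0,0,0,0,0,0,0.42],[0,0,0,0,0,0,0.42],[0,0,0,0,0,0,0.42],[0,0,0,0,0,0,0.42],[0,0,0,0,0,0,0.42]]'
python3 -m creep '[[0,0,0,0,0,0,0.42],[0,0,0,0,0,0,0.42],[0,0,0,0,0,0,0.42],[0,0,0,0,0,0,0.42],[0,0,0,0,0,0,0.42]]'
```

```text
clock: 37.5
tcp_pos: [484.5, 131.3, 142.4]
ee_rot: [-3.07, -0.65, -0.001]
ft_force: [-5.8, 4.7, 8.5]
opening: 0.493
grip_force: 26.1
clock: 38.12
tcp_pos: [484.5, 131.3, 142.4]
ee_rot: [-3.07, -0.651, -0.001]
ft_force: [-5.8, 5.3, 9.2]
opening: 0.486
grip_force: 26.2
clock: 38.75
tcp_pos: [484.5, 131.3, 142.4]
ee_rot: [-3.07, -0.65, -0.001]
ft_force: [-5.8, 5.6, 8.1]
opening: 0.49
grip_force: 26.2
clock: 39.38
tcp_pos: [484.5, 131.3, 142.4]
ee_rot: [-3.07, -0.65, -0.001]
ft_force: [-6.3, 4.7, 8.5]
opening: 0.487
grip_force: 26.2
clock: 40.0
tcp_pos: [484.5, 131.3, 142.4]
ee_rot: [-3.07, -0.65, -0.001]
ft_force: [-5.0, 4.3, 7.9]
opening: 0.485
grip_force: 26.2
```

```bash
python3 -m creep '[[0,0,0,0,0,0,0.6],[0,0,0,0,0,0,0.8],[0,0,0,0,0,0,1],[0,0,0,0,0,0,1],[0,0,0,0,0,0,1]]'
python3 -m creep '[[0,0,-0.25,0,0,0,1],[0,0,-0.5,0,0,0,1],[0,0,-0.75,0,0,0,1],[0,0,-0.9,0,0,0,1],[0,0,-0.9,0,0,0,1]]'
python3 - <<'E'
from h import *
go((485,130,300),4)
E
python3 -m creep '[[0.3,0.5,0,0,0,0,1],[0.5,1,0,0,0,0,1],[0.5,1,0,0,0,0,1],[0.5,1,0,0,0,0,1],[0.5,1,0,0,0,0,1]]'
python3 - <<'E'
from h import *
o=np.zeros((400,800,3),np.uint8)
k=np.array([507.5,242,99])
for i,cam in enumerate(("top","side")):
    x,y=np.round(proj(cam,k)[0]).astype(int); print(cam,x,y)
    m=np.mean([snap(cam).astype(float) for _ in range(6)],0)
    c=m[y-16:y+16,x-16:x+16]
    c=255*np.clip(c/(90 if cam=="top" else 130),0,1)**.5
    o[:,400*i:400*i+400]=cv2.resize(c,(400,400),interpolation=cv2.INTER_CUBIC).clip(0,255)
cv2.imwrite("pics/c9.png",o)
E
```

```text
clock: 40.62
tcp_pos: [485.0, 129.8, 141.8]
ee_rot: [-3.073, -0.651, 0.0]
ft_force: [1.3, 0.0, 0.1]
opening: 1.0
grip_force: 0.0
clock: 41.25
tcp_pos: [485.4, 130.1, 232.6]
ee_rot: [-3.073, -0.651, -0.003]
ft_force: [0.2, -0.9, -0.3]
opening: 1.001
grip_force: 0.0
shift [-0.003 -0.001 -0.674] world turn 70.1 az(tool down) -0.3892 cur yaw -66.1 q6 1.41
clock: 41.88
tcp_pos: [570.7, 59.4, 231.6]
ee_rot: [-3.073, -0.653, 0.001]
ft_force: [0.2, 0.4, -0.4]
opening: 0.999
grip_force: 0.0
top 273 208
side 298 179
```

View pics/c9.png

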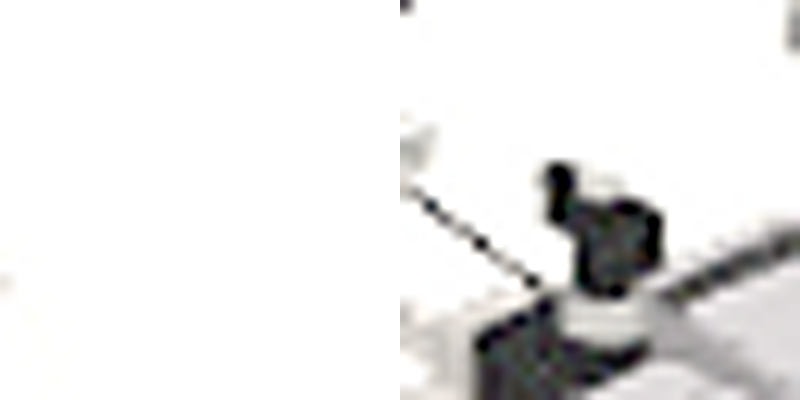

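Run:
```python
from h import *
for th in range(70,140,8):
    u=np.array([np.cos(np.radians(th)),np.sin(np.radians(th)),0])
    print(th,[(((proj("side",[507.5,242,z]+23*e*u)[0]-[282,163]+.5)*12.5).round()).tolist() for e in(-1,1) for z in(79,101)])
```

```text
70 [[199.0, 305.0], [197.0, 241.0], [218.0, 215.0], [216.0, 152.0]]
78 [[210.0, 305.0], [209.0, 241.0], [207.0, 214.0], [205.0, 152.0]]
86 [[221.0, 304.0], [220.0, 241.0], [196.0, 215.0], [194.0, 152.0]]
94 [[232.0, 303.0], [231.0, 239.0], [185.0, 217.0], [183.0, 154.0]]
102 [[243.0, 300.0], [241.0, 237.0], [175.0, 219.0], [173.0, 156.0]]
110 [[253.0, 297.0], [251.0, 233.0], [165.0, 222.0], [163.0, 159.0]]
118 [[261.0, 293.0], [260.0, 229.0], [157.0, 226.0], [154.0, 163.0]]
126 [[269.0, 288.0], [268.0, 225.0], [149.0, 231.0], [146.0, 168.0]]
134 [[276.0, 283.0], [275.0, 219.0], [142.0, 236.0], [140.0, 173.0]]
```

```bash
(python3 -m creep '[[0.04,-0.4,-0.05,0,0,0,1],[0.08,-0.8,-0.05,0,0,0,1],[0.085,-0.965,-0.05,0,0,0,1],[0.085,-0.965,-0.05,0,0,0,1],[0.085,-0.965,-0.05,0,0,0,1]]'; python3 -m creep '[[0.04,-0.4,0,0,0,0.053,1],[0.08,-0.8,0,0,0,0.106,1],[0.085,-0.965,0,0,0,0.16,1],[0.085,-0.965,0,0,0,0.213,1],[0.085,-0.965,0,0,0,0.267,1]]') >/dev/null;  python3 -m creep '[[0,0,0,0,0,0.053,1],[0,0,0,0,0,0.106,1],[0,0,0,0,0,0.16,1],[0,0,0,0,0,0.213,1],[0,0,0,0,0,0.267,1]]' 
python3 -c "
from h import *
go((507.5,242,142),18)"
```

```text
clock: 44.35
tcp_pos: [509.1, 241.0, 236.8]
ee_rot: [2.532, -1.859, 0.0]
ft_force: [0.7, -0.3, -0.2]
opening: 1.001
grip_force: 0.0
shift [-0.015  0.012  0.948] world turn 0.6 az(tool down) -0.0033 cur yaw -162.6 q6 -0.42
```

```bash
python3 -m creep '[[-0.015,0.01,0.2,0,0,0,1],[-0.015,0.01,0.45,0,0,0,1],[-0.015,0.01,0.7,0,0,0,1],[-0.015,0.01,0.95,0,0,0,1],[-0.015,0.01,0.95,0,0,0,1]]' 90
python3 -m creep '[[0,0,0,0,0,0,0],[0,0,0,0,0,0,0],[0,0,0,0,0,0,0],[0,0,0,0,0,0,0],[0,0,0,0,0,0,0]]' 
python3 -m creep '[[0,0,0,0,0,-0.05,0],[0,0,0,0,0,-0.1,0],[0,0,0,0,0,-0.15,0],[0,0,0,0,0,-0.2,0],[0,0,0,0,0,-0.25,0]]'
python3 -m creep '[[0,0,0,0,0,-0.05,0],[0,0,0,0,0,-0.1,0],[0,0,0,0,0,-0.13,0],[0,0,0,0,0,-0.13,0],[0,0,0,0,0,-0.13,0]]'
python3 -c "
from h import *
s=bot.get_state();print(s['ft_force'],s['torque']);go((507.5-40.7,242+91.4,142),18)"
```

```text
clock: 44.98
tcp_pos: [506.7, 241.6, 140.0]
ee_rot: [2.534, -1.85, -0.002]
ft_force: [0.0, -0.2, 0.6]
opening: 1.003
grip_force: 0.0
clock: 45.6
tcp_pos: [507.3, 243.3, 142.9]
ee_rot: [-2.538, 1.849, -0.001]
ft_force: [-1.2, -1.0, 5.4]
opening: 0.214
grip_force: 87.9
clock: 46.22
tcp_pos: [507.4, 243.4, 142.7]
ee_rot: [-3.055, 0.73, -0.001]
ft_force: [-0.9, 0.3, 3.4]
opening: 0.215
grip_force: 88.0
clock: 46.85
tcp_pos: [507.4, 243.5, 142.6]
ee_rot: [-3.139, 0.106, -0.002]
ft_force: [-1.8, -0.1, 5.9]
opening: 0.21
grip_force: 88.2
[-1.81114966 -0.07624325  5.91746469] [0.24732409 0.63379921 0.10676988]
shift [-0.466 -0.87   0.007] world turn -68.1 az(tool down) 0.3785 cur yaw -93.9 q6 0.78
```

```bash
python3 -m creep '[[-0.02,-0.04,0,0,0,0,0],[-0.05,-0.09,0,0,0,0,0],[-0.07,-0.13,0,0,0,0,0],[-0.1,-0.18,0,0,0,0,0],[-0.1,-0.18,0,0,0,0,0]]'
python3 -m creep '[[-0.06,-0.11,0,0,0,0,0],[-0.12,-0.22,0,0,0,0,0],[-0.18,-0.335,0,0,0,0,0],[-0.24,-0.45,0,0,0,0,0],[-0.3,-0.56,0,0,0,0,0]]'
python3 -c "
from h import *
s=bot.get_state();print(s['ft_force'],s['torque']);go((507.4-40.7,243.5+91.4,142),18)"
```

```text
clock: 47.48
tcp_pos: [498.9, 262.5, 142.7]
ee_rot: [-3.139, 0.104, -0.003]
ft_force: [-0.5, 0.2, 6.2]
opening: 0.216
grip_force: 88.3
clock: 48.1
tcp_pos: [472.7, 321.0, 142.7]
ee_rot: [-3.139, 0.103, -0.004]
ft_force: [4.2, -0.5, 3.9]
opening: 0.212
grip_force: 88.3
[ 4.19022467 -0.53668726  3.92986818] [-0.26216915 -1.76393774 -0.03611128]
shift [-0.069 -0.135  0.007] world turn -68.2 az(tool down) 0.379 cur yaw -93.8 q6 0.63
```

```bash
python3 -m creep '[[-0.03,-0.05,0,0,0,0,0],[-0.05,-0.1,0,0,0,0,0],[-0.07,-0.135,0,0,0,0,0],[-0.085,-0.165,0,0,0,0,0],[-0.1,-0.19,0,0,0,0,0]]'
python3 -m creep '[[-0.01,-0.015,0,0,0,0,0],[-0.01,-0.015,0,0,0,0,0],[-0.01,-0.015,0,0,0,0,0],[-0.01,-0.015,0,0,0,0,0],[-0.01,-0.015,0,0,0,0,0]]'
python3 -c "
from h import *
s=bot.get_state();print(s['ft_force'],s['torque']);go((507.4-40.7,243.5+91.4,142),18)"
```

```text
clock: 48.72
tcp_pos: [466.1, 335.9, 142.7]
ee_rot: [3.132, -0.102, 0.008]
ft_force: [19.9, -19.4, 2.8]
opening: 0.211
grip_force: 88.4
clock: 49.35
tcp_pos: [466.1, 336.1, 142.6]
ee_rot: [3.13, -0.103, 0.009]
ft_force: [19.7, -19.0, 4.9]
opening: 0.213
grip_force: 88.5
[ 19.66222311 -18.99420758   4.87299242] [-6.5468451  -6.82659312  0.11856676]
shift [0.007 0.011 0.006] world turn -68.2 az(tool down) 0.379 cur yaw -93.8 q6 0.6
```

```bash
python3 -m creep '[[0.01,0.02,0,0,0,0.05,0],[0.01,0.02,0,0,0,0.1,0],[0.01,0.02,0,0,0,0.15,0],[0.01,0.02,0,0,0,0.2,0],[0.01,0.02,0,0,0,0.25,0]]'
python3 -m creep '[[0,0,0,0,0,0.05,0],[0,0,0,0,0,0.1,0],[0,0,0,0,0,0.13,0],[0,0,0,0,0,0.13,0],[0,0,0,0,0,0.13,0]]'
python3 -c "
from h import *
s=bot.get_state();print(s['tcp_pos'],s['ft_force'],s['torque'],s['joint_efforts'][5])"
python3 -m creep '[[0,0,0,0,0,0.02,0],[0,0,0,0,0,0.04,0],[0,0,0,0,0,0.06,0],[0,0,0,0,0,0.06,0],[0,0,0,0,0,0.06,0]]'
python3 -c "
from h import *
s=bot.get_state();print(s['tcp_pos'],s['ft_force'],s['torque'],s['joint_efforts'][5]);go((507.4-40.7,243.5+91.4,142),18)"
```

```text
clock: 49.98
tcp_pos: [466.1, 335.5, 142.7]
ee_rot: [2.854, -1.302, 0.011]
ft_force: [14.6, -14.0, 5.1]
opening: 0.211
grip_force: 88.7
clock: 50.6
tcp_pos: [466.0, 335.4, 142.8]
ee_rot: [2.536, -1.849, 0.012]
ft_force: [13.9, -14.1, 5.7]
opening: 0.208
grip_force: 88.9
[466.03923996 335.43771576 142.84582184] [ 13.87068975 -14.10785451   5.70940816] [-4.91964467 -4.98615407  0.02284083] -0.00832645338959992
clock: 51.22
tcp_pos: [466.0, 335.5, 142.9]
ee_rot: [2.353, -2.078, 0.013]
ft_force: [13.9, -15.0, 6.4]
opening: 0.212
grip_force: 89.0
[466.00253212 335.46008897 142.93629477] [ 13.91746145 -14.9521378    6.37184075] [-5.05000779 -4.8935492   0.51501465] -0.5209196917712688
shift [ 0.006 -0.006  0.009] world turn 10.9 az(tool down) -0.0606 cur yaw -172.9 q6 -0.78
```

```bash
python3 -m creep '[[0,0,0,0,0,-0.005,0.2],[0,0,0,0,0,-0.005,0.8],[0,0,0,0,0,-0.005,1],[0,0,0,0,0,-0.005,1],[0,0,0,0,0,-0.005,1]]' 40
python3 -m creep '[[0,0,-0.25,0,0,0,1],[0,0,-0.5,0,0,0,1],[0,0,-0.75,0,0,0,1],[0,0,-1,0,0,0,1],[0,0,-1,0,0,0,1]]'
python3 - <<'E'
from h import *
for c,p in(("top",[(484,178),(520,204),(478,258),(440,231)]),("side",[(321,307),(408,340),(397,386),(307,351)])):
    print(c,[np.round(v,1) for v in cv2.minAreaRect(back(c,p,59)[:,:2].astype(np.float32))])
    snap(c);print([(np.round(d["position"],1),d["score"]) for d in bot.tip_of(c,"bin_floor")[:2]],[ (back(c,d["position"],4).round(0)) for d in bot.tip_of(c,"bin_floor")[:2]])
fit("carton_flat",(610,-18),12);a=fit("carton_square",(653,-113),12)
s=snap("side","side1");t=snap("top")
cv2.imwrite("pics/c10.png",np.hstack([t[120:300,210:530],s[140:320,230:430]]))
go((610,-17,180),114)
E
```

```text
clock: 51.85
tcp_pos: [462.9, 339.0, 141.6]
ee_rot: [2.369, -2.062, -0.001]
ft_force: [-0.4, 0.1, 0.1]
opening: 1.004
grip_force: 0.0
clock: 52.48
tcp_pos: [463.8, 339.5, 244.1]
ee_rot: [-2.367, 2.059, -0.0]
ft_force: [-0.7, 0.3, -1.1]
opening: 0.996
grip_force: 0.0
top [array([ 497.2, -409.4]), array([143.4, 236.8]), np.float64(50.5)]
[(array([475.5, 219.8]), 0.62)] [array([[ 496., -416.,    4.]])]
side [array([ 493. , -431.3]), array([135. , 243.1]), np.float64(51.1)]
[(array([348.2, 188.1]), 0.75), (array([353.7, 350.6]), 0.66)] [array([[710., 266.,   4.]]), array([[ 496., -416.,    4.]])]
carton_flat ['side'] [603.  -19.6] yaw of long side 26.2 cost 0.11
carton_square ['top', 'side'] [ 653.  -112.4] yaw of long side 25.1 cost 0.16
shift [ 3.726 -0.962  0.619] world turn -73.9 az(tool down) 0.4107 cur yaw -172.1 q6 -0.77
```

View pics/c10.png

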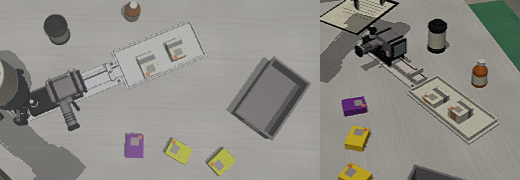

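```bash
for i in 1; do python3 -m creep '[[0.4,-0.1,0,0,0,0,1],[0.8,-0.2,0,0,0,0,1],[0.93,-0.24,0,0,0,0,1],[0.93,-0.24,0,0,0,0,1],[0.93,-0.24,0,0,0,0,1]]'; python3 -m creep '[[0.4,-0.1,0,0,0,0,1],[0.8,-0.2,0,0,0,0,1],[0.93,-0.24,0,0,0,0,1],[0.93,-0.24,0,0,0,0,1],[0.93,-0.24,0,0,0,0,1]]';  python3 -m creep '[[0.4,-0.1,0,0,0,0,1],[0.8,-0.2,0,0,0,0,1],[0.93,-0.24,0,0,0,0,1],[0.93,-0.24,0,0,0,0,1],[0.93,-0.24,0,0,0,0,1]]'; python3 -m creep '[[0.4,-0.1,0,0,0,0.04,1],[0.8,-0.2,0.1,0,0,0.08,1],[0.93,-0.24,0.3,0,0,0.12,1],[0.93,-0.24,0.5,0,0,0.16,1],[0.93,-0.24,0.6,0,0,0.2,1]]'; done >/dev/null
python3 -m creep '[[0,0,0,0,0,0.05,1],[0,0,0,0,0,0.1,1],[0,0,0,0,0,0.15,1],[0,0,0,0,0,0.2,1],[0,0,0,0,0,0.21,1]]'
python3 -c "
from h import *
fit('carton_flat',(608,-18),12,cams=('side',))
go((610,-17.5,85),114)"
```

```text
clock: 56.4
tcp_pos: [609.6, -15.3, 182.0]
ee_rot: [-0.658, 3.072, 0.0]
ft_force: [-0.7, 0.7, 0.6]
opening: 1.002
grip_force: 0.0
carton_flat ['side'] [602.8 -20.9] yaw of long side 26.19999999999999 cost 0.14
shift [ 0.005 -0.018  0.97 ] world turn -0.3 az(tool down) 0.0017 cur yaw 114.3 q6 -1.38
```

```bash
python3 -m creep '[[0,-0.02,0.2,0,0,0,1],[0,-0.02,0.45,0,0,0,1],[0,-0.02,0.7,0,0,0,1],[0,-0.02,0.9,0,0,0,1],[0,-0.02,0.96,0,0,0,1]]' 40
python3 -m creep '[[0,0,0,0,0,0,0.4],[0,0,0,0,0,0,0.4],[0,0,0,0,0,0,0.4],[0,0,0,0,0,0,0.4],[0,0,0,0,0,0,0.4]]' 
python3 -m creep '[[0,0,-0.2,0,0,0,0.4],[0,0,-0.5,0,0,0,0.4],[0,0,-0.8,0,0,0,0.4],[0,0,-0.9,0,0,0,0.4],[0,0,-0.9,0,0,0,0.4]]' 
python3 -c "
from h import *
go((496+.772*42,-416-.636*42,170),140.5)"
```

```text
clock: 57.12
tcp_pos: [609.8, -18.1, 84.6]
ee_rot: [0.659, -3.069, -0.0]
ft_force: [0.4, -0.3, 1.2]
opening: 1.004
grip_force: 0.0
clock: 57.75
tcp_pos: [611.3, -18.1, 87.2]
ee_rot: [-0.657, 3.07, -0.001]
ft_force: [-0.3, 1.3, 5.7]
opening: 0.633
grip_force: 44.6
clock: 58.38
tcp_pos: [610.5, -18.2, 175.8]
ee_rot: [-0.656, 3.072, 0.001]
ft_force: [-0.3, 0.4, -0.4]
opening: 0.633
grip_force: 44.1
shift [ 2.483 -3.539  0.056] world turn 26.4 az(tool down) -0.1466 cur yaw 114.1 q6 -1.38
```

```bash
for i in 1; do python3 -m creep '[[0.25,-0.35,0,0,0,0,0.4],[0.5,-0.7,0,0,0,0,0.4],[0.62,-0.885,0,0,0,0,0.4],[0.62,-0.885,0,0,0,0,0.4],[0.62,-0.885,0,0,0,0,0.4]]'; python3 -m creep '[[0.25,-0.35,0,0,0,0,0.4],[0.5,-0.7,0,0,0,0,0.4],[0.62,-0.885,0,0,0,0,0.4],[0.62,-0.885,0,0,0,0,0.4],[0.62,-0.885,0,0,0,0,0.4]]'; python3 -m creep '[[0.25,-0.35,0,0,0,0,0.4],[0.5,-0.7,0,0,0,0,0.4],[0.62,-0.885,0,0,0,0,0.4],[0.62,-0.885,0,0,0,0,0.4],[0.62,-0.885,0,0,0,0,0.4]]'; done | grep -A1 -E "opening"
python3 -m creep '[[0.25,-0.35,0,0,0,-0.03,0.4],[0.5,-0.7,0,0,0,-0.06,0.4],[0.62,-0.885,0,0,0,-0.09,0.4],[0.62,-0.885,0,0,0,-0.12,0.4],[0.62,-0.885,0,0,0,-0.147,0.4]]'
python3 -c "
from h import *
go((496+.772*42,-416-.636*42,79),140.5)
for c in('top','side'):
  snap(c);print([(back(c,d['position'],4).round(0),round(d['score'],2)) for d in bot.tip_of(c,'bin_floor')[:2]])"
```

```text
opening: 0.636
grip_force: 44.1
--
opening: 0.633
grip_force: 44.1
--
opening: 0.631
grip_force: 44.1
clock: 60.88
tcp_pos: [529.5, -441.8, 175.8]
ee_rot: [-1.348, 2.838, 0.001]
ft_force: [0.0, 0.2, -0.6]
opening: 0.635
grip_force: 44.1
shift [0.015 0.002 0.968] world turn -0.3 az(tool down) 0.0017 cur yaw 140.8 q6 -0.21
[(array([[523., 242.,   4.]]), 0.43)]
[(array([[ 500., -412.,    4.]]), 0.58)]
```

```bash
python3 -m creep '[[0,0,0.2,0,0,0,0.4],[0,0,0.4,0,0,0,0.4],[0,0,0.6,0,0,0,0.4],[0,0,0.7,0,0,0,0.4],[0,0,0.75,0,0,0,0.4]]' 
python3 -m creep '[[0,0,0.06,0,0,0,0.4],[0,0,0.12,0,0,0,0.4],[0,0,0.18,0,0,0,0.4],[0,0,0.2,0,0,0,0.4],[0,0,0.205,0,0,0,0.4]]' 
python3 -m creep '[[0,0,0,0,0,0,0.5],[0,0,0,0,0,0,0.76],[0,0,0,0,0,0,0.76],[0,0,0,0,0,0,0.76],[0,0,0,0,0,0,0.76]]' 
python3 -m creep '[[0,0,-0.2,0,0,0,0.76],[0,0,-0.4,0,0,0,0.76],[0,0,-0.8,0,0,0,0.76],[0,0,-1,0,0,0,0.76],[0,0,-1,0,0,0,0.76]]'
python3 -c "
from h import *
go((653,-112.5,180),114)"
```

```text
clock: 61.7
tcp_pos: [529.0, -442.5, 100.7]
ee_rot: [1.342, -2.84, -0.0]
ft_force: [-0.7, 0.0, 0.6]
opening: 0.629
grip_force: 44.1
clock: 62.32
tcp_pos: [528.9, -442.8, 80.3]
ee_rot: [1.342, -2.84, 0.0]
ft_force: [-0.4, -0.7, -1.2]
opening: 0.631
grip_force: 44.1
clock: 62.95
tcp_pos: [528.9, -442.7, 80.4]
ee_rot: [-1.342, 2.84, -0.0]
ft_force: [-0.6, -0.3, -1.1]
opening: 0.76
grip_force: 0.0
clock: 63.58
tcp_pos: [529.6, -443.2, 182.6]
ee_rot: [-1.341, 2.838, -0.006]
ft_force: [-0.9, 0.9, 0.1]
opening: 0.759
grip_force: 0.0
shift [-3.339  1.146  0.023] world turn -26.6 az(tool down) 0.1477 cur yaw 140.6 q6 -0.22
```

```bash
for i in 1; do python3 -m creep '[[-0.4,0.14,0,0,0,0,1],[-0.7,0.24,0,0,0,0,1],[-0.835,0.286,0,0,0,0,1],[-0.835,0.286,0,0,0,0,1],[-0.835,0.286,0,0,0,0,1]]'; python3 -m creep '[[-0.4,0.14,0,0,0,0,1],[-0.7,0.24,0,0,0,0,1],[-0.835,0.286,0,0,0,0,1],[-0.835,0.286,0,0,0,0,1],[-0.835,0.286,0,0,0,0,1]]'; python3 -m creep '[[-0.4,0.14,0,0,0,0,1],[-0.7,0.24,0,0,0,0,1],[-0.835,0.286,0,0,0,0,1],[-0.835,0.286,0,0,0,0,1],[-0.835,0.286,0,0,0,0,1]]'; python3 -m creep '[[-0.4,0.14,0,0,0,0.03,1],[-0.7,0.24,0,0,0,0.06,1],[-0.835,0.286,0,0,0,0.09,1],[-0.835,0.286,0,0,0,0.12,1],[-0.835,0.286,0,0,0,0.148,1]]'; done | tail -6
python3 -c "
from h import *
fit('carton_square',(653,-112.5),12,cams=('side',));fit('carton_flat',(528.5,-442),4)
go((653,-112.5,88),114)"
```

```text
clock: 66.08
tcp_pos: [652.4, -113.1, 180.3]
ee_rot: [0.646, -3.074, 0.0]
ft_force: [-0.1, -0.1, 0.3]
opening: 0.996
grip_force: 0.0
carton_square ['side'] [ 653.2 -110.1] yaw of long side 25.5 cost 0.05
carton_flat [] [ 528.5 -442. ] yaw of long side 0.0 cost 0.0
shift [-0.006 -0.001  0.924] world turn 0.0 az(tool down) -0.0001 cur yaw 114.0 q6 -1.22
```

```bash
python3 -m creep '[[0,0,0.2,0,0,0,1],[0,0,0.45,0,0,0,1],[0,0,0.7,0,0,0,1],[0,0,0.88,0,0,0,1],[0,0,0.92,0,0,0,1]]' 40
python3 -m creep '[[0,0,0,0,0,0,0.4],[0,0,0,0,0,0,0.4],[0,0,0,0,0,0,0.4],[0,0,0,0,0,0,0.4],[0,0,0,0,0,0,0.4]]' 
python3 -m creep '[[0,0,-0.2,0,0,0,0.4],[0,0,-0.5,0,0,0,0.4],[0,0,-0.8,0,0,0,0.4],[0,0,-0.9,0,0,0,0.4],[0,0,-0.9,0,0,0,0.4]]'
python3 - <<'E'
from h import *
go((496-.772*44,-416+.636*44,175),140.5)
s=snap("side");t=snap("top")
b=cv2.resize(s[290:400,290:420],None,fx=3,fy=3,interpolation=cv2.INTER_CUBIC)
a=cv2.resize(t[160:270,420:550],None,fx=3,fy=3,interpolation=cv2.INTER_CUBIC)
cv2.imwrite("pics/c11.png",np.hstack([a,b]))
E
```

```text
clock: 67.0
tcp_pos: [652.0, -112.2, 87.1]
ee_rot: [0.652, -3.071, -0.001]
ft_force: [-0.8, 0.4, 0.1]
opening: 1.001
grip_force: 0.0
clock: 67.62
tcp_pos: [653.3, -112.1, 89.8]
ee_rot: [-0.652, 3.071, -0.001]
ft_force: [-0.3, 0.3, 5.4]
opening: 0.579
grip_force: 43.5
clock: 68.25
tcp_pos: [652.5, -111.9, 178.0]
ee_rot: [-0.651, 3.073, 0.001]
ft_force: [0.4, 0.3, -1.5]
opening: 0.578
grip_force: 42.8
shift [ 2.861 -1.751  0.029] world turn 26.6 az(tool down) -0.1476 cur yaw 113.9 q6 -1.22
```

View pics/c11.png

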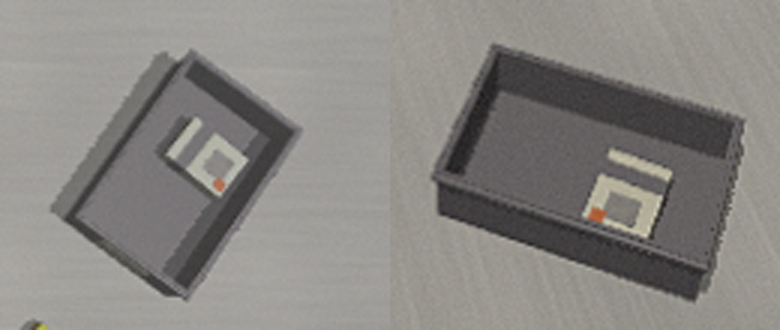

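```bash
for i in 1; do python3 -m creep '[[0.4,-0.24,0,0,0,0,0.4],[0.7,-0.43,0,0,0,0,0.4],[0.954,-0.584,0,0,0,0,0.4],[0.954,-0.584,0,0,0,0,0.4],[0.954,-0.584,0,0,0,0,0.4]]'; python3 -m creep '[[0.4,-0.24,0,0,0,0,0.4],[0.7,-0.43,0,0,0,0,0.4],[0.954,-0.584,0,0,0,0,0.4],[0.954,-0.584,0,0,0,0,0.4],[0.954,-0.584,0,0,0,0,0.4]]'; python3 -m creep '[[0.4,-0.24,0,0,0,-0.03,0.4],[0.7,-0.43,0,0,0,-0.06,0.4],[0.954,-0.584,0,0,0,-0.09,0.4],[0.954,-0.584,0,0,0,-0.12,0.4],[0.954,-0.584,0,0,0,-0.148,0.4]]'; done
python3 -c "
from h import *
go((496-.772*44,-416+.636*44,82),140.5)"
```

```text
clock: 68.97
tcp_pos: [588.9, -203.9, 177.3]
ee_rot: [0.651, -3.072, -0.001]
ft_force: [-0.3, 0.4, -1.1]
opening: 0.577
grip_force: 42.7
clock: 69.6
tcp_pos: [526.2, -295.5, 178.0]
ee_rot: [0.653, -3.073, -0.001]
ft_force: [0.1, 0.8, -1.9]
opening: 0.576
grip_force: 42.7
clock: 70.22
tcp_pos: [462.9, -387.7, 178.1]
ee_rot: [-1.347, 2.838, 0.0]
ft_force: [0.6, 0.6, -1.3]
opening: 0.58
grip_force: 42.7
shift [0.007 0.004 0.961] world turn -0.3 az(tool down) 0.0017 cur yaw 140.8 q6 -0.25
```

```bash
python3 -m creep '[[0,0,0.2,0,0,0,0.4],[0,0,0.4,0,0,0,0.4],[0,0,0.6,0,0,0,0.4],[0,0,0.7,0,0,0,0.4],[0,0,0.75,0,0,0,0.4]]' 
python3 -m creep '[[0,0,0.06,0,0,0,0.4],[0,0,0.12,0,0,0,0.4],[0,0,0.17,0,0,0,0.4],[0,0,0.2,0,0,0,0.4],[0,0,0.2,0,0,0,0.4]]' 
python3 -m creep '[[0,0,0,0,0,0,0.5],[0,0,0,0,0,0,0.7],[0,0,0,0,0,0,0.7],[0,0,0,0,0,0,0.7],[0,0,0,0,0,0,0.7]]' 
python3 -m creep '[[0,0,-0.2,0,0,0,0.7],[0,0,-0.4,0,0,0,0.7],[0,0,-0.8,0,0,0,0.7],[0,0,-1,0,0,0,0.7],[0,0,-1,0,0,0,0.7]]'
python3 -m creep '[[-0.3,0.3,-0.2,0,0,0,0.7],[-0.7,0.7,-0.4,0,0,0,0.7],[-1,0.9,-0.5,0,0,0,0.7],[-1,0.9,-0.5,0,0,0,0.7],[-1,0.9,-0.5,0,0,0,0.7]]' >/dev/null
python3 -m creep '[[-0.3,0.3,-0.2,0,0,0,0.7],[-0.7,0.7,-0.2,0,0,0,0.7],[-1,0.9,-0.2,0,0,0,0.7],[-1,0.9,-0.2,0,0,0,0.7],[-1,0.9,-0.2,0,0,0,0.7]]'
python3 - <<'E'
from h import *
s=snap("side");t=snap("top")
cv2.imwrite("pics/c12.png",np.vstack([t[90:330,90:550],s[150:,100:560]]))
for c,im in(("side",s),("top",t)):
    for q in("carton_long","carton_square","carton_flat"):
        snap(c);print(c,q,[(np.round(d["position"]),round(d["score"],2)) for d in bot.recognise(c,q)])
E
```

```text
clock: 70.85
tcp_pos: [462.6, -387.9, 103.0]
ee_rot: [1.344, -2.839, -0.0]
ft_force: [-0.0, 0.3, -0.8]
opening: 0.577
grip_force: 42.8
clock: 71.47
tcp_pos: [462.0, -388.3, 83.2]
ee_rot: [1.342, -2.84, -0.0]
ft_force: [-0.5, 0.0, -0.8]
opening: 0.583
grip_force: 42.8
clock: 72.1
tcp_pos: [462.1, -388.4, 83.5]
ee_rot: [-1.342, 2.84, -0.0]
ft_force: [-0.2, 0.9, 0.7]
opening: 0.699
grip_force: 0.0
clock: 72.72
tcp_pos: [462.9, -388.8, 185.3]
ee_rot: [-1.341, 2.838, -0.005]
ft_force: [-0.9, -0.4, 0.1]
opening: 0.7
grip_force: 0.0
clock: 73.97
tcp_pos: [450.0, -120.2, 252.7]
ee_rot: [1.341, -2.84, -0.001]
ft_force: [-0.3, 1.0, 0.2]
opening: 0.699
grip_force: 0.0
side carton_long [(array([359., 346.]), 0.28)]
side carton_square [(array([337., 340.]), 0.96), (array([356., 348.]), 0.36), (array([277., 168.]), 0.17)]
side carton_flat [(array([267., 313.]), 0.85), (array([369., 353.]), 0.82), (array([261., 248.]), 0.68), (array([356., 346.]), 0.65), (array([270., 278.]), 0.64)]
top carton_long []
top carton_square [(array([473., 230.]), 0.85)]
top carton_flat [(array([486., 210.]), 0.9), (array([431., 280.]), 0.89), (array([397., 270.]), 0.67)]
```

View pics/c12.png

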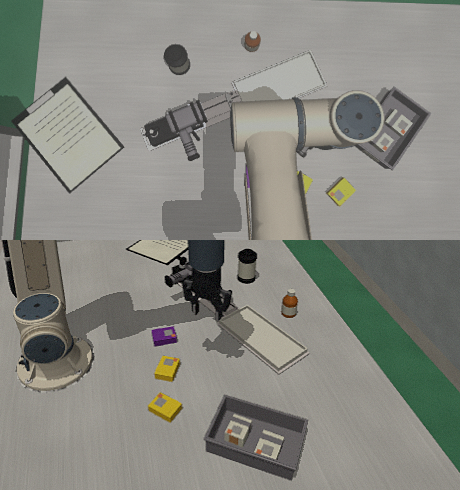

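```bash
python3 -c "
from workcell import bot
print(bot.job_done())"
```

```text
the job is handed in; nothing more can be done
None
```

The job is handed in at about 75 s. I clamped the reader at the stop, squeezed the trigger for over 2 s with both delivered cartons (flat and square) in the tray, ran the reader back and clamped it at the far end of its rail. Both cartons are now in the stock bin; the bottle, canister and clipboard were not touched.

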